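# Finish the pinwheel layer of drip-coffee cartons

## Robot

A 6-joint arm with a two-finger parallel gripper is mounted at the origin on the work surface. World frame = base frame: x ahead of the robot, y to its left, z up, the work surface at z = 0. Lengths are in m, angles in rad, forces in N, time in s.
With the tool pointing down it reaches from about 0.35 to 0.85 m from the base axis. Payload 8.1 kg.
Tool frame: the origin (TCP) lies at the very end of the fingers, on their centre line; the grasp point (between the pads) lies 19 mm behind it; y points along the fingers, z is the direction in which the jaws open and shut, and the axes are right-handed (so a half turn about y gives the same grasp; the last joint's range is limited). The gripper opens to 93 mm and grips with 3 to 60 N. Pads are 15 mm wide; open, the fingers measure 128 mm over their backs; the gripper's body (75 mm by 188 mm) begins 65 mm behind the grasp point.
Start: joints at [-1.32, 0.13, 1.488, -0, 1.523, -0.085], TCP at [0.198, -0.566, 0.219] pointing down, gripper open.
Joint ranges: [-2.96, 2.96], [-0.89, 2.26], [0.02, 2.5], [-1.34, 4.48], [0, 2.73], [-2.66, 2.66]. Speed limits (rad/s): [2.39, 2.39, 2.79, 3.14, 3.14, 3.14].

## Interface

Orientations are given as a rotation vector (axis times angle).
In Python, from cell import ctrl gives the robot as it stands.
- The arm moves only by the tool arm_command, never from a script. Its argument "commands" is a list of rows, each an object with "dp": the shift along the world's x, y, z as a fraction of full scale, a list of three; "rotation": the turn, a rotation vector about the world's x, y, z as a fraction of full scale, a list of three; "claw": the closure, from -1 (fully open) to 1 (shut), so that 0 is half open. A call has 1 to 20 rows; each row shifts and turns the commanded pose from where the row before left it; what a row does not reach is not made up. Full scale, the value 1, is 50 mm for a shift and 6 degrees for a turn. A row lasts 1/10 s, in which the tool goes at most 50 mm and 8.59 degrees, less where a joint would pass 70% of its speed; a pose out of reach is approached as far as the arm can. A call with a number of a shift or a turn outside -1 to 1 is refused whole. A call with a gripper value outside its range is refused whole. The fingers move at their own pace and stop on an object; "newtons" is the grip in N (left out, the last holds). Time passes only in rows, so rows that do not move let the fingers close. It gives the time, the measured TCP pose, the force and the opening at its end, in the units of the state.
- ctrl.get_state(): the state, without advancing time (a new reading comes with each control period).
- ctrl.get_image(name): name is "scene" or "top" or "wrist"; returns the picture (400x640x3 uint8, red, green, blue); there is no depth.
- ctrl.get_calibration(name): a dict with "camera_matrix" (3x3 intrinsics, pixels), "dist" ([k1, k2, p1, p2, k3] as OpenCV has them; the pictures are not rectified), "extrinsics" (4x4, takes a point from camera to world coordinates); the wrist camera has in their place "tool_from_camera" (4x4, takes a point from camera to tool coordinates, whose origin is the TCP and whose axes are the tool frame's). Camera axes: x right, y down, z forward; pixel columns grow to the right and rows downward; lengths in m; the calibration is good to about 2 mm. A picture is of the moment at which its call begins: read the wrist's pose just before it. get_calibration takes no time and is no camera call.
- ctrl.job_done(): hands the job in, once; it reports no verdict.
The state is a dict: "time_s": time; "joint_positions": joint angles; "dq": joint speeds; "joint_torque": joint torques, N m; "ee_pos": TCP position; "eef_rot": TCP orientation; "contact_force": force on the tool from outside, world axes, zero at the start; "wrist_torque": the same for the moment, N m; "gripper_width": finger opening in m.
Only numpy, scipy, OpenCV 4.12 (cv2) and the standard library are available. Lean on these libraries where they do the work, as an engineer would, in place of code of your own. Each camera call takes 0.05 s, during which the arm holds its last target.

## Task

Take the two cartons from the sloping rack and lay them flat, top up, on the little pallet to finish its layer: together with the two already there, the four should make a pinwheel around an open square in the middle, each new carton crosswise in one of the two empty corners, edges square with the pallet and only a few millimetres between neighbours. Set them down rather than drop them, keep the two cartons already there in place, and leave the pitcher, jar and cups alone.

Things in the scene. Friction and masses are not known exactly. Their poses are not given: they have to be found in the camera images.
- slab: Small timber pallet 200 x 200 mm, 24 mm thick, fixed. Origin: centre of its underside; x, y along its edges, z up. Finished layer: pinwheel 188 mm square, centred, 4 mm between neighbours, 6 mm to the pallet's edges, empty 60 x 60 mm square in the middle. In its frame (mm), carton3 is about (-34, -62) and carton4 about (34, 62), long sides along the pallet's x.
- place1 (a point): Point on the pallet's top at (62, -34) mm in its frame: an empty place, where a carton's underside centre belongs, long side along the pallet's y (either carton, either way round). Only the length next to the empty middle square has finger room inside: grip about 20 mm off the carton's centre, towards the pallet's +y end.
- place2 (a point): The same for the other empty place, at (-62, 34) mm in the pallet's frame, long side along the pallet's y; grip about 20 mm off the carton's centre towards the pallet's -y end.
- rack: Fixed steel rack: board 270 mm wide (its y), 160 mm long, rising at 30 degrees towards its +x (away from the robot), with a 14 mm high lip along its lower edge. Origin: on the counter under the board's centre, where the board's upper surface is 70 mm high. The two cartons lie on it side by side, long side up the slope, lower end at the lip, at least 45 mm free between them.
- carton1: plain kraft cardboard carton, closed, 120 mm long (its x) x 64 mm wide (its y) x 56 mm high (its z), 0.09 to 0.19 kg, with a pale paper tape along the middle of its top. Origin: centre of its underside. Starts on the rack, its x axis pointing up the slope, tilted by 30 degrees.
- carton2: plain kraft cardboard carton, closed, 120 mm long (its x) x 64 mm wide (its y) x 56 mm high (its z), 0.09 to 0.19 kg, with a pale paper tape along the middle of its top. Origin: centre of its underside. Starts on the rack beside carton1, the same way.
- carton3: plain kraft cardboard carton, closed, 120 mm long (its x) x 64 mm wide (its y) x 56 mm high (its z), 0.09 to 0.19 kg, with a pale paper tape along the middle of its top. Origin: centre of its underside. Loose; already in its place on the pallet, at about (-34, -62) mm in the pallet's frame.
- carton4: plain kraft cardboard carton, closed, 120 mm long (its x) x 64 mm wide (its y) x 56 mm high (its z), 0.09 to 0.19 kg, with a pale paper tape along the middle of its top. Origin: centre of its underside. Loose; already in its place on the pallet, at about (34, 62) mm in the pallet's frame.
- pitcher: Bystander: steel milk pitcher with a handle, 84 mm across, 110 mm high. Origin: centre of its underside.
- jar: Bystander: amber glass jar, 80 mm across, 120 mm high. Origin: centre of its underside.
- cups: Bystander: stack of paper cups, 87 mm across, 130 mm high. Origin: centre of its underside.
Mind the look-alikes: they are no part of the job. Leave any purple or red look-alike of the carton1 alone. Leave any turquoise look-alike of the carton3 alone.

How it is judged:
By the outcome, as a careful person would: the job done as asked, in the order asked, and still so for the second after the job is handed in, with the robot touching nothing.
It also fails if it takes over 58 s, if anything falls off the work surface, if the arm or the gripper's body presses on something with over 40 N, if the wrist force passes 120 N, or if a joint passes its speed limit or range.

## Working session

There is one attempt and no reset: what is moved stays moved. The work goes in short steps, Python scripts to look and compute and a tool call to move; the robot and the scene stay as the last step left them, time stands still between calls to the robot, and variables do not carry over. Pictures are saved under pics/ and viewed, and the job is handed in when it is done.

Besides the shell and the picture viewer there is one more tool, called as name(argument=value, ...) on one line, values as JSON. arm_command: Moves the arm, as the interface text tells. Shift numbers are shares of 50 mm and turn numbers shares of 6 degrees, none past 1 either way. Its arguments: {"type":"object","properties":{"commands":{"type":"array"},"newtons":{"type":"number"}},"required":["commands"]}

```bash
mkdir -p pics; ls; python3 - <<'E'
from cell import ctrl
import cv2, numpy as np
np.set_printoptions(precision=4,suppress=True)
s=ctrl.get_state(); print(s)
for n in ("scene","top"):
    im=ctrl.get_image(n); cv2.imwrite(f"pics/{n}0.png",im[...,::-1]); 
for n in ("scene","top","wrist"):
    print(n,ctrl.get_calibration(n))
E
```

```text
pics
{'time_s': 0.0, 'joint_positions': array([-1.3204,  0.1312,  1.4893,  0.    ,  1.523 , -0.0854]), 'dq': array([-0.0021, -0.0014, -0.0011, -0.001 ,  0.0009,  0.0003]), 'joint_torque': array([ -0.0044, -55.9859, -49.1756,   0.0767,   0.0359,  -0.0001]), 'ee_pos': array([ 0.1976, -0.5659,  0.2176]), 'eef_rot': array([-0.3458,  2.0413, -2.0375]), 'contact_force': array([-0.9157,  0.2602,  0.6939]), 'wrist_torque': array([-0.0627, -0.0241,  0.0125]), 'gripper_width': 0.09294978083742296}
scene {'camera_matrix': array([[461.2025,   0.    , 321.2982],
       [  0.    , 461.2025, 193.5661],
       [  0.    ,   0.    ,   1.    ]]), 'dist': array([-0.0046,  0.    ,  0.    ,  0.    ,  0.    ]), 'extrinsics': array([[ 0.4624,  0.6928, -0.5533,  1.2235],
       [ 0.8866, -0.3539,  0.2977, -0.3854],
       [ 0.0104, -0.6283, -0.7779,  1.0776],
       [ 0.    ,  0.    ,  0.    ,  1.    ]])}
top {'camera_matrix': array([[430.3358,   0.    , 309.8971],
       [  0.    , 430.3358, 197.2483],
       [  0.    ,   0.    ,   1.    ]]), 'dist': array([0.0205, 0.    , 0.    , 0.    , 0.    ]), 'extrinsics': array([[-0.0005, -0.9943,  0.1071,  0.3821],
       [-1.    ,  0.0006,  0.0012,  0.007 ],
       [-0.0013, -0.1071, -0.9942,  1.3597],
       [ 0.    ,  0.    ,  0.    ,  1.    ]])}
wrist {'camera_matrix': array([[322.0643,   0.    , 314.9229],
       [  0.    , 322.0643, 201.5774],
       [  0.    ,   0.    ,   1.    ]]), 'dist': array([0.0046, 0.    , 0.    , 0.    , 0.    ]), 'tool_from_camera': array([[-0.0008,  0.9578,  0.2876, -0.0796],
       [-0.0002, -0.2876,  0.9578, -0.1662],
       [ 1.    ,  0.0007,  0.0004, -0.0007],
       [ 0.    ,  0.    ,  0.    ,  1.    ]])}
```

View pics/scene0.png

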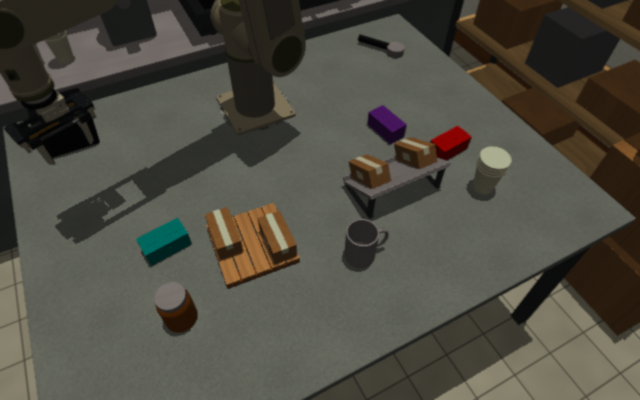

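View pics/top0.png

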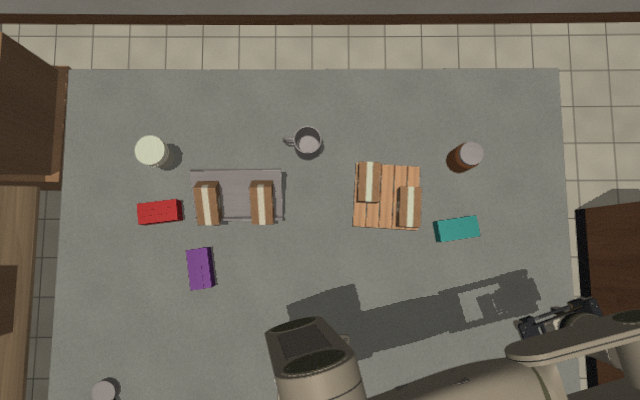

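The scene shows two kraft cartons with tape on the rack, at about (370,170) and (415,152), and two on the pallet, at (223,232) and (277,235). In the top view the rack cartons are at (207,204) and (261,203) and the pallet is at about (388,197). The red (158,212), purple (200,269) and turquoise (458,229) boxes are look-alikes without tape. I'll zoom in.

```bash
cat > h.py <<'E'
import cv2, numpy as np
from cell import ctrl
from scipy.spatial.transform import Rotation as R
np.set_printoptions(precision=4,suppress=True)
def ray(name,px,T=None):
    c=ctrl.get_calibration(name)
    if T is None: T=c["extrinsics"]
    u=cv2.undistortPoints(np.array(px,float).reshape(-1,1,2),c["camera_matrix"],c["dist"]).reshape(-1,2)
    d=np.c_[u,np.ones(len(u))]@T[:3,:3].T
    return T[:3,3],d
def onz(name,px,z,T=None):
    o,d=ray(name,px,T); return o+d*((z-o[2])/d[:,2])[:,None]
def proj(name,P,T=None):
    c=ctrl.get_calibration(name)
    if T is None: T=c["extrinsics"]
    Ti=np.linalg.inv(T); r=cv2.Rodrigues(Ti[:3,:3])[0]
    return cv2.projectPoints(np.array(P,float).reshape(-1,1,3),r,Ti[:3,3],c["camera_matrix"],c["dist"])[0].reshape(-1,2)
def wristT(s):
    T=np.eye(4);T[:3,:3]=R.from_rotvec(s["eef_rot"]).as_matrix();T[:3,3]=s["ee_pos"]
    return T@ctrl.get_calibration("wrist")["tool_from_camera"]
def tri(p1,p2,n1="top",n2="scene"):
    o1,d1=ray(n1,[p1]);o2,d2=ray(n2,[p2]);d1=d1[0]/np.linalg.norm(d1);d2=d2[0]/np.linalg.norm(d2)
    A=np.c_[d1,-d2];t=np.linalg.lstsq(A,o2-o1,rcond=None)[0]
    a=o1+d1*t[0];b=o2+d2*t[1];return (a+b)/2,np.linalg.norm(a-b)
E
python3 - <<'E'
import cv2
t=cv2.imread("pics/top0.png")
def crop(im,x,y,w,h,k,n):
    cv2.imwrite(n,cv2.resize(im[y:y+h,x:x+w],None,fx=k,fy=k,interpolation=cv2.INTER_CUBIC))
crop(t,180,150,120,90,6,"pics/rk.png")
crop(t,340,150,120,90,6,"pics/pl.png")
s=cv2.imread("pics/scene0.png")
crop(s,330,120,130,100,6,"pics/srk.png")
E
```

```text
(no output)
```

View pics/rk.png

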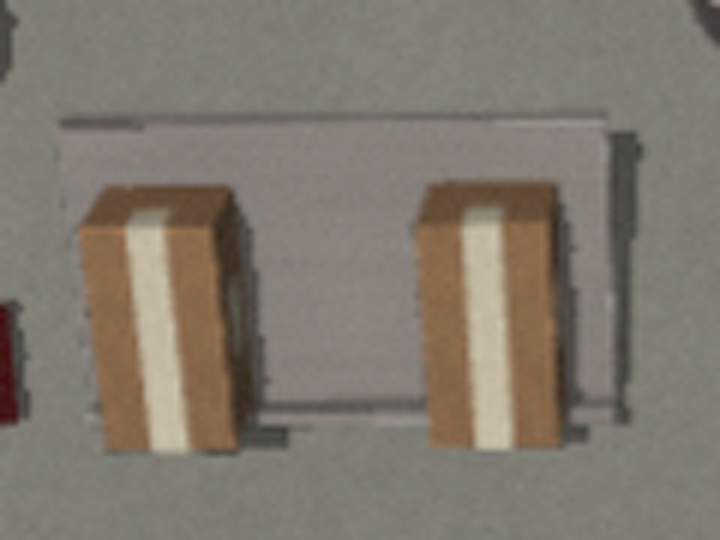

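View pics/pl.png

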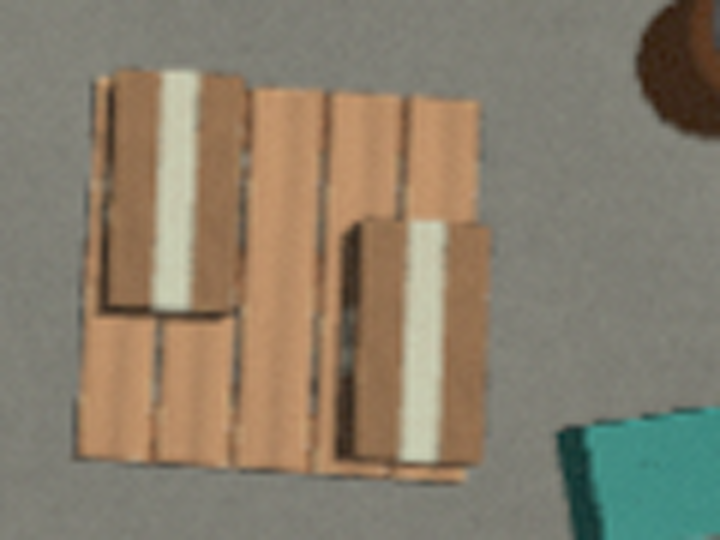

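View pics/srk.png

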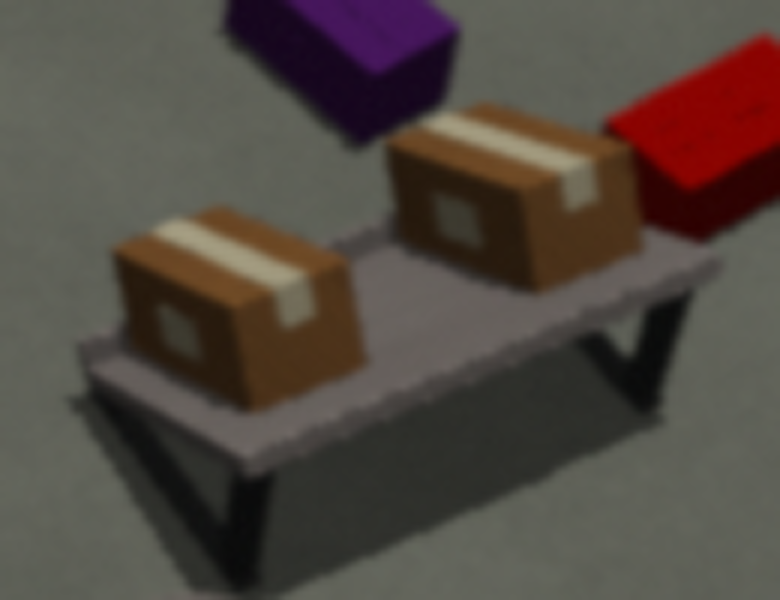

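The close-ups confirm the two taped kraft cartons on the rack, with no other taped ones nearby except those on the pallet. The pallet's x axis runs roughly along world x. The empty places are at upper right and lower left in the top view.

```bash
python3 - <<'E'
from h import *
k=6
# pallet corners top view
P=np.array([[97,77],[480,100],[465,480],[78,460]])/k+[340,150]-0.4
W=onz("top",P,0.024); print("pallet",W, W.mean(0)); print([np.linalg.norm(W[i]-W[i-1]) for i in range(4)])
for i in range(4):
    d=W[(i+1)%4]-W[i]; print("edge ang",np.degrees(np.arctan2(d[1],d[0])))
for q in ([[115,70],[245,75],[237,312],[107,305]],[[362,220],[490,225],[483,465],[355,460]]):
    w=onz("top",np.array(q)/k+[340,150]-.4,0.080); print("carton",w.mean(0)[:2],[np.linalg.norm(w[i]-w[i-1]) for i in range(4)])
    for i in range(4):
        d=w[(i+1)%4]-w[i]; print(" ang",np.degrees(np.arctan2(d[1],d[0])))
# rack board: upper edge & lip
b=np.array([[60,122],[606,120]])/k+[180,150]-.4
print("rack top edge", onz("top",b,0.07+0.08*.5))
# carton tops: rack tape corners top view ; top normal offset
for q,sq in (([[82,228],[212,228],[237,450],[107,450]],[[527,188],[632,150],[487,103],[388,142]]),([[418,226],[558,226],[560,447],[432,447]],[[240,305],[348,265],[220,208],[113,250]])):
    for a in range(4):
        best=tri(np.array(q[a])/k+[180,150]-.4, np.array(sq[[1,0,3,2][a]])/k+[330,120]-.4)
        print(best)
# bystanders
for n,p in dict(jar=[469,153],pitcher=[307,139],cups=[151,150]).items(): print(n,onz("top",[p],0.12))
print(onz("top",[[158,212],[200,269],[458,229]],0.05))
s=ctrl.get_state(); print(R.from_rotvec(s["eef_rot"]).as_matrix())
E
```

```text
pallet [[ 0.636  -0.1359  0.024 ]
 [ 0.6236 -0.336   0.024 ]
 [ 0.4251 -0.3228  0.024 ]
 [ 0.4354 -0.1237  0.024 ]] [ 0.53   -0.2296  0.024 ]
[np.float64(0.2010051528824357), np.float64(0.20054356031638257), np.float64(0.19889536314050224), np.float64(0.1993926255567638)]
edge ang -93.56780481671497
edge ang 176.1903901003412
edge ang 87.03889239609148
edge ang -3.4758150773225975
carton [ 0.568  -0.1687] [np.float64(0.1188585698696279), np.float64(0.0652909644435821), np.float64(0.11979790928414301), np.float64(0.0646919551461886)]
 ang -92.30712136024006
 ang 177.0793450787767
 ang 86.86527952538324
 ang -2.633488046619584
carton [ 0.4917 -0.2898] [np.float64(0.11980633080572889), np.float64(0.0637113808169964), np.float64(0.11972698938455478), np.float64(0.06307656759231514)]
 ang -92.31490423466495
 ang 176.72433700276972
 ang 87.76531209218842
 ang -2.971375586333844
rack top edge [[0.5976 0.3617 0.11  ]
 [0.5985 0.0946 0.11  ]]
(array([0.5432, 0.3446, 0.139 ]), np.float64(0.006760606664207266))
(array([0.5431, 0.2826, 0.1418]), np.float64(0.00771293412072009))
(array([0.4403, 0.2813, 0.0816]), np.float64(0.008063077945043115))
(array([0.4397, 0.3443, 0.0811]), np.float64(0.0052091581145081965))
(array([0.5438, 0.1843, 0.1379]), np.float64(0.00524348806525685))
(array([0.5448, 0.1204, 0.1434]), np.float64(0.012800343393920364))
(array([0.4411, 0.1211, 0.0806]), np.float64(0.006274616034373881))
(array([0.4408, 0.1836, 0.0804]), np.float64(0.004492505156641606))
jar [[ 0.6452 -0.4562  0.12  ]]
pitcher [[0.6878 0.0169 0.12  ]]
cups [[0.6548 0.4731 0.12  ]]
[[ 0.4782  0.4708  0.05  ]
 [ 0.3066  0.3386  0.05  ]
 [ 0.4261 -0.4399  0.05  ]]
[[-0.9441 -0.0004  0.3295]
 [-0.3295  0.0016 -0.9441]
 [-0.0001 -1.     -0.0016]]
```

arm_command(commands=[{"dp": [0.55, 0.64, 0.22], "rotation": [0, 0, 0.94], "claw": -1}, {"dp": [0.55, 0.64, 0.22], "rotation": [0, 0, 0.94], "claw": -1}, {"dp": [0.55, 0.64, 0.22], "rotation": [0, 0, 0.94], "claw": -1}, {"dp": [0.55, 0.64, 0.22], "rotation": [0, 0, 0.94], "claw": -1}, {"dp": [0.55, 0.64, 0.22], "rotation": [0, 0, 0.94], "claw": -1}, {"dp": [0.55, 0.64, 0.22], "rotation": [0, 0, 0.94], "claw": -1}, {"dp": [0.55, 0.64, 0.22], "rotation": [0, 0, 0.94], "claw": -1}, {"dp": [0.55, 0.64, 0.22], "rotation": [0, 0, 0.94], "claw": -1}, {"dp": [0.55, 0.64, 0.22], "rotation": [0, 0, 0.94], "claw": -1}, {"dp": [0.55, 0.64, 0.22], "rotation": [0, 0, 0.94], "claw": -1}, {"dp": [0.55, 0.64, 0.22], "rotation": [0, 0, 0.94], "claw": -1}, {"dp": [0.55, 0.64, 0.22], "rotation": [0, 0, 0.94], "claw": -1}, {"dp": [0, 0, 0], "rotation": [0, 0, 0], "claw": -1}, {"dp": [0, 0, 0], "rotation": [0, 0, 0], "claw": -1}, {"dp": [0, 0, 0], "rotation": [0, 0, 0], "claw": -1}])

```text
time_s: 1.6
ee_pos: [0.5271, -0.183, 0.3499]
eef_rot: [-1.184, 1.251, -1.249]
contact_force: [0.4, 0.1, -1.1]
gripper_width: 0.0925
```

```bash
python3 - <<'E'
from h import *
s=ctrl.get_state(); im=ctrl.get_image("wrist"); cv2.imwrite("pics/w1.png",im[...,::-1]); np.savez("w1.npz",p=s["ee_pos"],r=s["eef_rot"])
print(s["ee_pos"],s["joint_positions"],s["dq"],R.from_rotvec(s["eef_rot"]).as_matrix())
E
```

```text
[ 0.5271 -0.183   0.3499] [-0.4257  0.0021  1.3857 -0.0004  1.7551 -0.3708] [-0.0175 -0.0059  0.005   0.0011  0.0006 -0.0015] [[-0.055  -0.0014  0.9985]
 [-0.9985  0.0002 -0.055 ]
 [-0.0001 -1.     -0.0014]]
```

View pics/w1.png

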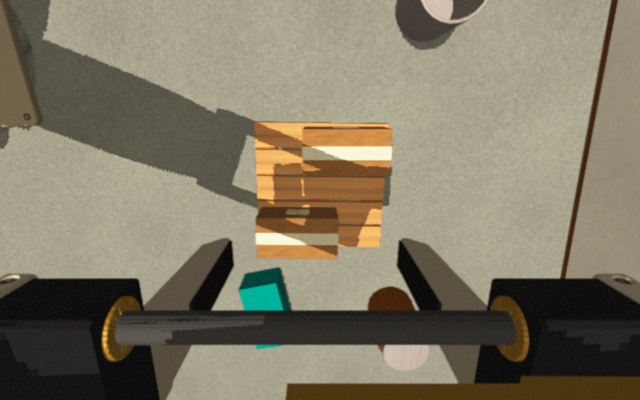

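The wrist picture shows the pallet at about (256–391, 123–258), with carton4 at (347,150) and carton3 at (297,233). The jar and the turquoise box are below it.

```bash
python3 - <<'E'
import cv2
s=cv2.imread("pics/w1.png")
cv2.imwrite("pics/w1c.png",cv2.resize(s[115:265,245:405],None,fx=4,fy=4,interpolation=cv2.INTER_CUBIC))
E
```

```text
(no output)
```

View pics/w1c.png

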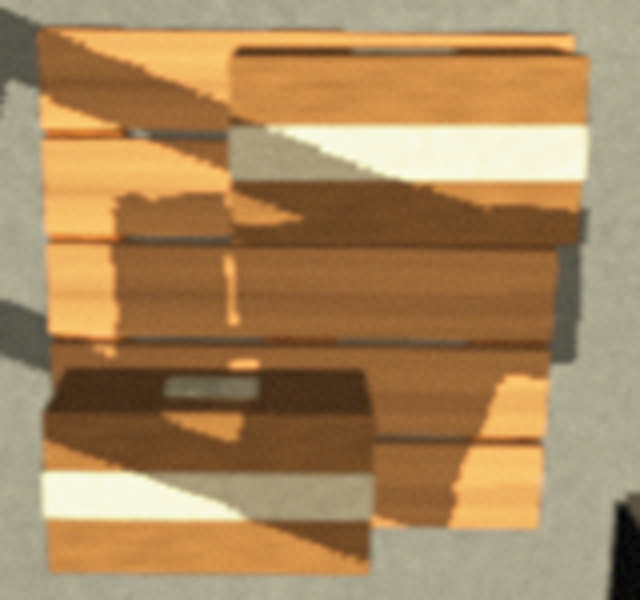

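```bash
python3 - <<'E'
from h import *
d=np.load("w1.npz");T=wristT(dict(ee_pos=d["p"],eef_rot=d["r"]))
f=lambda q:np.array(q,float)/4+[245,115]-.4
W=onz("wrist",f([[38,30],[575,35],[542,530]]),0.024,T)
print(W,"centre",(W[0]+W[2])/2,np.linalg.norm(W[0]-W[1]),np.linalg.norm(W[2]-W[1]))
for a,b in((0,1),(1,2)):
    e=W[b]-W[a];print(np.degrees(np.arctan2(e[1],e[0])))
for q in ([[232,54],[588,57],[578,243],[232,243]],[[45,412],[373,412],[370,573],[50,575]]):
    w=onz("wrist",f(q),0.080,T);print("c",w.mean(0)[:2],[np.linalg.norm(w[i]-w[i-1]) for i in range(4)])
    for i in range(4):
        e=w[(i+1)%4]-w[i];print("  ",np.degrees(np.arctan2(e[1],e[0])))
E
```

```text
[[ 0.4385 -0.1219  0.024 ]
 [ 0.6376 -0.1345  0.024 ]
 [ 0.6261 -0.3346  0.024 ]] centre [ 0.5323 -0.2283  0.024 ] 0.1994178330441071 0.20039477222075913
-3.6187570145759334
-93.27495025185713
c [ 0.5694 -0.1661] [np.float64(0.06369728679424755), np.float64(0.11772449837202487), np.float64(0.06267392044369505), np.float64(0.11927930105526309)]
   -3.578780557302877
   -92.32216161170952
   176.91992326436744
   86.26306758065756
c [ 0.4938 -0.2876] [np.float64(0.06447340395853675), np.float64(0.1176850857647136), np.float64(0.06359987468814664), np.float64(0.1193822279257758)]
   -3.05834487478245
   -92.94543966851907
   177.35179458055768
   85.54740648094506
```

arm_command(commands=[{"dp": [0.02, 0.55, 0], "rotation": [0, 0, -0.965], "claw": -1}, {"dp": [0.02, 0.55, 0], "rotation": [0, 0, -0.965], "claw": -1}, {"dp": [0.02, 0.55, 0], "rotation": [0, 0, -0.965], "claw": -1}, {"dp": [0.02, 0.55, 0], "rotation": [0, 0, -0.965], "claw": -1}, {"dp": [0.02, 0.55, 0], "rotation": [0, 0, -0.965], "claw": -1}, {"dp": [0.02, 0.55, 0], "rotation": [0, 0, -0.965], "claw": -1}, {"dp": [0.02, 0.55, 0], "rotation": [0, 0, -0.965], "claw": -1}, {"dp": [0.02, 0.55, 0], "rotation": [0, 0, -0.965], "claw": -1}, {"dp": [0.02, 0.55, 0], "rotation": [0, 0, -0.965], "claw": -1}, {"dp": [0.02, 0.55, 0], "rotation": [0, 0, -0.965], "claw": -1}, {"dp": [0.02, 0.55, 0], "rotation": [0, 0, -0.965], "claw": -1}, {"dp": [0.02, 0.55, 0], "rotation": [0, 0, -0.965], "claw": -1}, {"dp": [0.02, 0.55, 0], "rotation": [0, 0, -0.965], "claw": -1}, {"dp": [0.02, 0.55, 0], "rotation": [0, 0, -0.965], "claw": -1}, {"dp": [0.02, 0.55, 0], "rotation": [0, 0, -0.965], "claw": -1}, {"dp": [0, 0, 0], "rotation": [0, 0, 0], "claw": -1}, {"dp": [0, 0, 0], "rotation": [0, 0, 0], "claw": -1}, {"dp": [0, 0, 0], "rotation": [0, 0, 0], "claw": -1}])

```text
time_s: 3.45
ee_pos: [0.5429, 0.2284, 0.3505]
eef_rot: [-0.001, 2.22, -2.222]
contact_force: [1.2, 0.7, 0.7]
gripper_width: 0.0929
```

```bash
python3 - <<'E'
from h import *
s=ctrl.get_state(); im=ctrl.get_image("wrist"); cv2.imwrite("pics/w2.png",im[...,::-1]); np.savez("w2.npz",p=s["ee_pos"],r=s["eef_rot"])
print(s["ee_pos"],s["joint_positions"],R.from_rotvec(s["eef_rot"]).as_matrix())
E
```

```text
[0.5429 0.2284 0.3505] [ 0.3115  0.0861  1.2981 -0.0005  1.7577  1.8813] [[-1.     -0.0002  0.001 ]
 [-0.001  -0.0005 -1.    ]
 [ 0.0002 -1.      0.0005]]
```

View pics/w2.png

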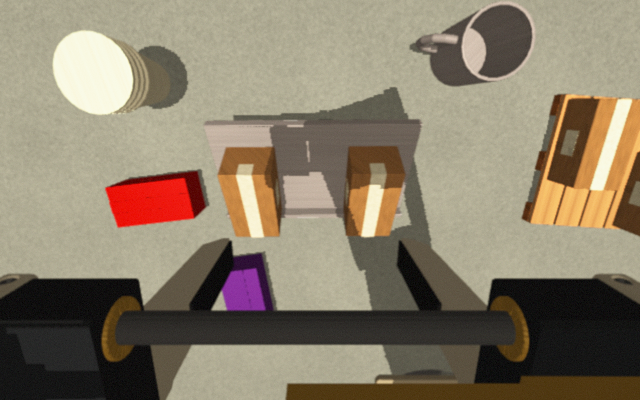

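The wrist picture shows the rack with taped cartons at (249,190) and (374,190). The red (155,198) and purple (245,283) look-alikes have no tape and lie on the counter.

```bash
python3 - <<'E'
import cv2
s=cv2.imread("pics/w2.png")
cv2.imwrite("pics/w2c.png",cv2.resize(s[110:245,210:410],None,fx=4,fy=4,interpolation=cv2.INTER_CUBIC))
E
```

```text
(no output)
```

View pics/w2c.png

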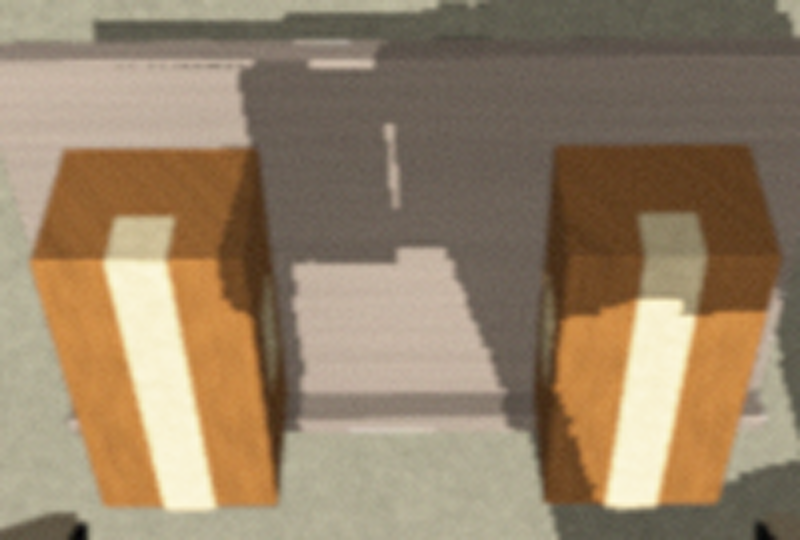

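```bash
python3 - <<'E'
from h import *
d=np.load("w2.npz");T=wristT(dict(ee_pos=d["p"],eef_rot=d["r"]))
c=ctrl.get_calibration("wrist")
f=lambda q:np.array(q,float)/4+[210,110]-.4
# image left = +y
obj=np.array([[.06,.032,.056],[.06,-.032,.056],[-.06,-.032,.056],[-.06,.032,.056],[.06,.032,0],[.06,-.032,0]])
for n,q in dict(A=[[32,260],[243,260],[278,506],[103,506],[65,150],[257,150]],B=[[563,255],[780,255],[720,502],[545,502],[556,146],[750,146]]).items():
    ok,r,t=cv2.solvePnP(obj,f(q),c["camera_matrix"],c["dist"])
    M=np.eye(4);M[:3,:3]=cv2.Rodrigues(r)[0];M[:3,3]=t.ravel()
    W=T@M; p=cv2.projectPoints(obj,r,t,c["camera_matrix"],c["dist"])[0].reshape(-1,2)
    print(n,W[:3,3],W[:3,:3]); print("res",np.abs(p-f(q)).max())
    top=(W@np.array([0,0,.056,1]))[:3]; print(" topcentre",top)
e=onz("wrist",f([[300,45],[600,45],[300,62],[600,62]]),0.11,T); print("rack edge",e)
E
```

```text
A [0.5158 0.3147 0.0552] [[ 0.8743 -0.0092 -0.4854]
 [ 0.0068  1.     -0.0067]
 [ 0.4854  0.0025  0.8743]]
res 0.36151563498123096
 topcentre [0.4887 0.3143 0.1041]
B [0.5179 0.1504 0.0563] [[ 0.8735 -0.0072 -0.4868]
 [ 0.0223  0.9994  0.0253]
 [ 0.4864 -0.0329  0.8731]]
res 0.4844926224051278
 topcentre [0.4906 0.1518 0.1052]
rack edge [[0.6035 0.2658 0.11  ]
 [0.6036 0.1739 0.11  ]
 [0.5984 0.266  0.11  ]
 [0.5985 0.1737 0.11  ]]
```

arm_command(commands=[{"dp": [-0.18, -0.192, -0.41], "rotation": [0, -0.625, 0], "claw": -1}, {"dp": [-0.18, -0.192, -0.41], "rotation": [0, -0.625, 0], "claw": -1}, {"dp": [-0.18, -0.192, -0.41], "rotation": [0, -0.625, 0], "claw": -1}, {"dp": [-0.18, -0.192, -0.41], "rotation": [0, -0.625, 0], "claw": -1}, {"dp": [-0.18, -0.192, -0.41], "rotation": [0, -0.625, 0], "claw": -1}, {"dp": [-0.18, -0.192, -0.41], "rotation": [0, -0.625, 0], "claw": -1}, {"dp": [-0.18, -0.192, -0.41], "rotation": [0, -0.625, 0], "claw": -1}, {"dp": [-0.18, -0.192, -0.41], "rotation": [0, -0.625, 0], "claw": -1}, {"dp": [0, 0, 0], "rotation": [0, 0, 0], "claw": -1}, {"dp": [0, 0, 0], "rotation": [0, 0, 0], "claw": -1}, {"dp": [0, 0, 0], "rotation": [0, 0, 0], "claw": -1}])

```text
time_s: 4.6
ee_pos: [0.4734, 0.1538, 0.1913]
eef_rot: [0.52, 1.925, -1.923]
contact_force: [0.6, -0.0, 0.5]
gripper_width: 0.0929
```

```bash
python3 - <<'E'
from h import *
s=ctrl.get_state(); im=ctrl.get_image("wrist"); cv2.imwrite("pics/w3.png",im[...,::-1]); np.savez("w3.npz",p=s["ee_pos"],r=s["eef_rot"])
print(s["ee_pos"],s["joint_positions"],R.from_rotvec(s["eef_rot"]).as_matrix())
E
```

```text
[0.4734 0.1538 0.1913] [ 0.3365 -0.6796  2.298  -0.1941  1.0276  1.9655] [[-0.8637  0.5041  0.0006]
 [ 0.0001  0.0014 -1.    ]
 [-0.5041 -0.8637 -0.0012]]
```

View pics/w3.png

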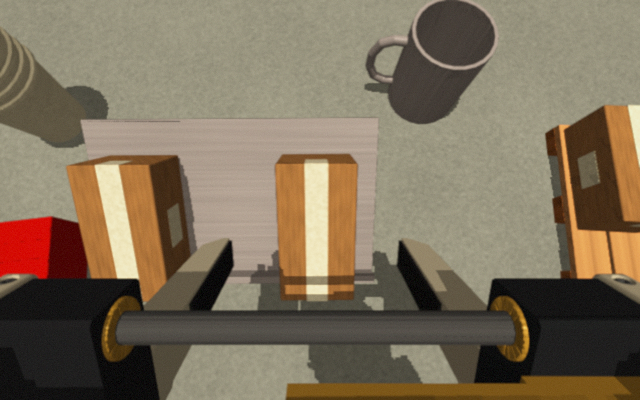

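The wrist picture now shows carton B centred under the open fingers, with its top at about (279–356, 163–299) and its upper edge at row 163.

```bash
python3 - <<'E'
from h import *
d=np.load("w3.npz");T=wristT(dict(ee_pos=d["p"],eef_rot=d["r"]))
n=np.array([-.5,0,.866]);u=np.array([.866,0,.5])
o,dd=ray("wrist",[[279,163],[356,163],[355,299],[282,299],[275.5,155],[357.5,155]],T)
for hb in (0.056,):
  P0=np.array([.5297,0,.07])
  for i,D in enumerate(dd):
    h=.056 if i<4 else 0
    t=((P0+n*h-o)@n)/(D@n); p=o+D*t; print(p,"slope s",(p-P0)@u)
print("tcp slope", (d["p"]-P0)@u,(d["p"]-P0)@n)
E
```

```text
[0.5444 0.1818 0.1432] slope s 0.049358790342436225
[0.5445 0.123  0.1432] slope s 0.049421020868027674
[0.4417 0.1195 0.0838] slope s -0.06930869296742993
[0.4416 0.1828 0.0838] slope s -0.06941862709271533
[0.5707 0.1912 0.0937] slope s 0.04737386982930469
[0.5708 0.1148 0.0937] slope s 0.04745246285470493
tcp slope 0.011910889821906169 0.1331969870123547
```

arm_command(commands=[{"dp": [0.12, -0.004, -0.215], "rotation": [0, 0, 0], "claw": -1}, {"dp": [0.12, -0.004, -0.215], "rotation": [0, 0, 0], "claw": -1}, {"dp": [0.12, -0.004, -0.215], "rotation": [0, 0, 0], "claw": -1}, {"dp": [0.12, -0.004, -0.215], "rotation": [0, 0, 0], "claw": -1}, {"dp": [0.12, -0.004, -0.215], "rotation": [0, 0, 0], "claw": -1}, {"dp": [0.12, -0.004, -0.215], "rotation": [0, 0, 0], "claw": -1}, {"dp": [0.12, -0.004, -0.215], "rotation": [0, 0, 0], "claw": -1}, {"dp": [0.12, -0.004, -0.215], "rotation": [0, 0, 0], "claw": -1}, {"dp": [0, 0, 0], "rotation": [0, 0, 0], "claw": -1}, {"dp": [0, 0, 0], "rotation": [0, 0, 0], "claw": -1}])

```text
time_s: 5.65
ee_pos: [0.5202, 0.1519, 0.1022]
eef_rot: [0.516, 1.926, -1.926]
contact_force: [0.0, -0.0, -0.4]
gripper_width: 0.0929
```

```bash
python3 - <<'E'
from h import *
s=ctrl.get_state(); im=ctrl.get_image("wrist"); cv2.imwrite("pics/w4.png",im[...,::-1])
n=np.array([-.5,0,.866]);u=np.array([.866,0,.5]);P0=np.array([.5297,0,.07])
print(s["ee_pos"],(s["ee_pos"]-P0)@u,(s["ee_pos"]-P0)@n,s["joint_positions"],R.from_rotvec(s["eef_rot"]).as_matrix())
E
```

```text
[0.5202 0.1519 0.1022] 0.007869161195152128 0.03263322710217952 [ 0.289  -0.4109  2.2918 -0.2073  0.7653  1.9724] [[-0.8657  0.5006  0.0007]
 [-0.0008  0.0001 -1.    ]
 [-0.5006 -0.8657  0.0003]]
```

View pics/w4.png

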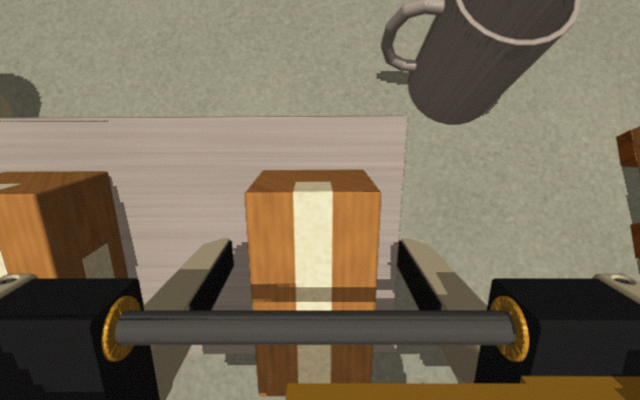

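The fingers straddle the carton, which spans columns 248–379 at its top, so it is centred. I'll go the last stretch and close.

arm_command(commands=[{"dp": [0.08, 0, -0.12], "rotation": [0, 0, 0], "claw": -1}, {"dp": [0.08, 0, -0.12], "rotation": [0, 0, 0], "claw": -1}, {"dp": [0.08, 0, -0.12], "rotation": [0, 0, 0], "claw": -1}, {"dp": [0, 0, 0], "rotation": [0, 0, 0], "claw": -1}, {"dp": [0, 0, 0], "rotation": [0, 0, 0], "claw": -1}, {"dp": [0, 0, 0], "rotation": [0, 0, 0], "claw": 1}, {"dp": [0, 0, 0], "rotation": [0, 0, 0], "claw": 1}, {"dp": [0, 0, 0], "rotation": [0, 0, 0], "claw": 1}, {"dp": [0, 0, 0], "rotation": [0, 0, 0], "claw": 1}, {"dp": [0, 0, 0], "rotation": [0, 0, 0], "claw": 1}, {"dp": [0, 0, 0], "rotation": [0, 0, 0], "claw": 1}], newtons=30)

```text
time_s: 6.8
ee_pos: [0.5309, 0.1517, 0.083]
eef_rot: [0.516, 1.926, -1.926]
contact_force: [-2.4, -0.2, 2.7]
gripper_width: 0.064
```

arm_command(commands=[{"dp": [-0.1, 0, 0.173], "rotation": [0, 0, 0], "claw": 1}, {"dp": [-0.15, 0, 0.26], "rotation": [0, 0, 0], "claw": 1}, {"dp": [-0.15, 0, 0.26], "rotation": [0, 0, 0], "claw": 1}, {"dp": [-0.15, 0, 0.26], "rotation": [0, 0, 0], "claw": 1}, {"dp": [0.07, 0, 0.35], "rotation": [0, 0.5, 0], "claw": 1}, {"dp": [0.07, 0, 0.35], "rotation": [0, 0.5, 0], "claw": 1}, {"dp": [0.07, 0, 0.35], "rotation": [0, 0.5, 0], "claw": 1}, {"dp": [0.07, 0, 0.35], "rotation": [0, 0.5, 0], "claw": 1}, {"dp": [0.07, 0, 0.35], "rotation": [0, 0.5, 0], "claw": 1}, {"dp": [0.07, 0, 0.35], "rotation": [0, 0.5, 0], "claw": 1}, {"dp": [0.07, 0, 0.35], "rotation": [0, 0.5, 0], "claw": 1}, {"dp": [0.07, 0, 0.35], "rotation": [0, 0.5, 0], "claw": 1}, {"dp": [0.07, 0, 0.35], "rotation": [0, 0.5, 0], "claw": 1}, {"dp": [0.07, 0, 0.35], "rotation": [0, 0.5, 0], "claw": 1}, {"dp": [0, 0, 0], "rotation": [0, 0, 0], "claw": 1}, {"dp": [0, 0, 0], "rotation": [0, 0, 0], "claw": 1}])

```text
time_s: 8.4
ee_pos: [0.5385, 0.1515, 0.3043]
eef_rot: [-0.001, 2.221, -2.221]
contact_force: [-0.6, 0.3, -1.3]
gripper_width: 0.0639
```

```bash
python3 - <<'E'
from h import *
s=ctrl.get_state(); im=ctrl.get_image("wrist"); cv2.imwrite("pics/w5.png",im[...,::-1]); np.savez("w5.npz",p=s["ee_pos"],r=s["eef_rot"])
print(s["ee_pos"],s["joint_positions"],s["gripper_width"],R.from_rotvec(s["eef_rot"]).as_matrix())
E
```

```text
[0.5385 0.1515 0.3043] [ 0.1828  0.0006  1.4692 -0.0003  1.6718  1.7527] 0.06391593006442667 [[-1.      0.0001  0.0009]
 [-0.0009 -0.0002 -1.    ]
 [-0.0001 -1.      0.0002]]
```

View pics/w5.png

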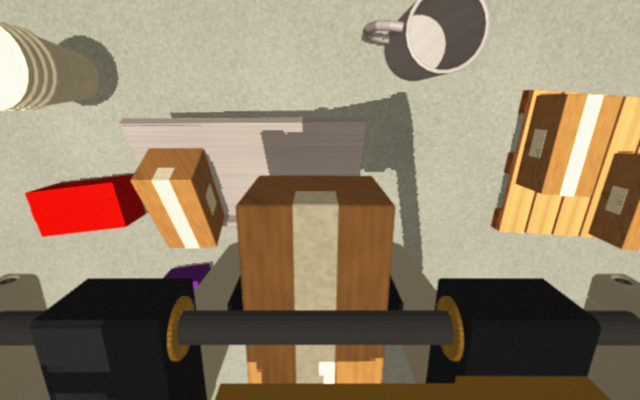

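```bash
python3 - <<'E'
from h import *
import cv2
s=cv2.imread("pics/w5.png")
cv2.imwrite("pics/w5c.png",cv2.resize(s[165:315,225:405],None,fx=4,fy=4,interpolation=cv2.INTER_CUBIC))
T=ctrl.get_calibration("wrist")["tool_from_camera"]
def ony(px,y):
    o,d=ray("wrist",px,T); return o+d*((y-o[1])/d[:,1])[:,None]
print(ony([[239,207],[393,207]],-.0453)); print(ony([[262,177],[380,177]],.0107))
E
```

```text
[[-0.0409 -0.0453 -0.0304]
 [-0.0409 -0.0453  0.0303]]
[[-0.0407  0.0107 -0.0301]
 [-0.0407  0.0107  0.0361]]
```

View pics/w5c.png

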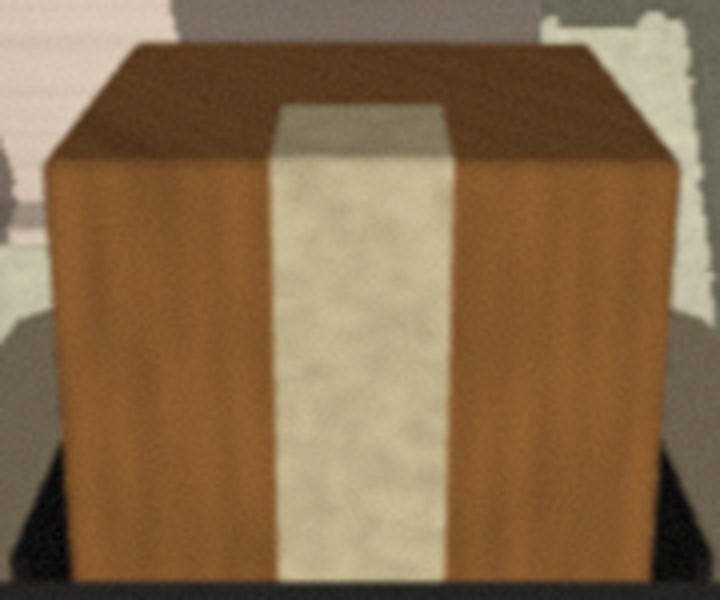

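```bash
python3 - <<'E'
from h import *
T=ctrl.get_calibration("wrist")["tool_from_camera"]
def ony(px,y):
    o,d=ray("wrist",px,T); return o+d*((y-o[1])/d[:,1])[:,None]
for t,b in ((-.0453,.0107),(-.048,.008),(-.043,.013)):
  print(ony([[236.4,204.6],[394,204.6]],t)); print(ony([[258.3,175.6],[371.3,175.6]],b))
E
```

```text
[[-0.0418 -0.0453 -0.0313]
 [-0.0419 -0.0453  0.0306]]
[[-0.0415  0.0107 -0.0321]
 [-0.0415  0.0107  0.0312]]
[[-0.0427 -0.048  -0.0306]
 [-0.0427 -0.048   0.0299]]
[[-0.042   0.008  -0.0316]
 [-0.0421  0.008   0.0307]]
[[-0.0411 -0.043  -0.0319]
 [-0.0412 -0.043   0.0312]]
[[-0.041   0.013  -0.0325]
 [-0.041   0.013   0.0316]]
```

arm_command(commands=[{"dp": [0.06, -0.443, -0.116], "rotation": [0, 0, 0.803], "claw": 1}, {"dp": [0.06, -0.443, -0.116], "rotation": [0, 0, 0.803], "claw": 1}, {"dp": [0.06, -0.443, -0.116], "rotation": [0, 0, 0.803], "claw": 1}, {"dp": [0.06, -0.443, -0.116], "rotation": [0, 0, 0.803], "claw": 1}, {"dp": [0.06, -0.443, -0.116], "rotation": [0, 0, 0.803], "claw": 1}, {"dp": [0.06, -0.443, -0.116], "rotation": [0, 0, 0.803], "claw": 1}, {"dp": [0.06, -0.443, -0.116], "rotation": [0, 0, 0.803], "claw": 1}, {"dp": [0.06, -0.443, -0.116], "rotation": [0, 0, 0.803], "claw": 1}, {"dp": [0.06, -0.443, -0.116], "rotation": [0, 0, 0.803], "claw": 1}, {"dp": [0.06, -0.443, -0.116], "rotation": [0, 0, 0.803], "claw": 1}, {"dp": [0.06, -0.443, -0.116], "rotation": [0, 0, 0.803], "claw": 1}, {"dp": [0.06, -0.443, -0.116], "rotation": [0, 0, 0.803], "claw": 1}, {"dp": [0.06, -0.443, -0.116], "rotation": [0, 0, 0.803], "claw": 1}, {"dp": [0.06, -0.443, -0.116], "rotation": [0, 0, 0.803], "claw": 1}, {"dp": [0.06, -0.443, -0.116], "rotation": [0, 0, 0.803], "claw": 1}, {"dp": [0.06, -0.443, -0.116], "rotation": [0, 0, 0.803], "claw": 1}, {"dp": [0.06, -0.443, -0.116], "rotation": [0, 0, 0.803], "claw": 1}, {"dp": [0.06, -0.443, -0.116], "rotation": [0, 0, 0.803], "claw": 1}, {"dp": [0, 0, 0], "rotation": [0, 0, 0], "claw": 1}, {"dp": [0, 0, 0], "rotation": [0, 0, 0], "claw": 1}])

```text
time_s: 10.45
ee_pos: [0.5912, -0.2465, 0.1997]
eef_rot: [-1.182, 1.253, -1.25]
contact_force: [0.0, -0.1, -1.0]
gripper_width: 0.0637
```

```bash
python3 - <<'E'
from h import *
s=ctrl.get_state(); im=ctrl.get_image("wrist"); cv2.imwrite("pics/w6.png",im[...,::-1]); np.savez("w6.npz",p=s["ee_pos"],r=s["eef_rot"])
print(s["ee_pos"],s["joint_positions"],s["gripper_width"],R.from_rotvec(s["eef_rot"]).as_matrix())
E
```

```text
[ 0.5912 -0.2465  0.1997] [-0.4752  0.2494  1.3886  0.0003  1.5053 -0.4172] 0.06373288765404218 [[-0.058  -0.0013  0.9983]
 [-0.9983  0.001  -0.058 ]
 [-0.0009 -1.     -0.0014]]
```

View pics/w6.png

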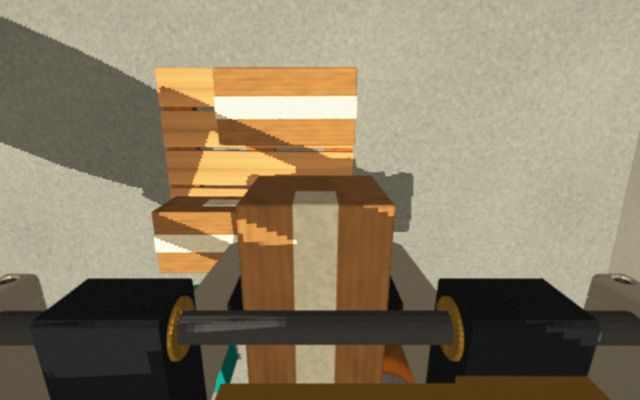

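```bash
python3 - <<'E'
import cv2
s=cv2.imread("pics/w6.png")
cv2.imwrite("pics/w6c.png",cv2.resize(s[60:280,145:365],None,fx=3,fy=3,interpolation=cv2.INTER_CUBIC)[:600])
E
```

```text
(no output)
```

View pics/w6c.png

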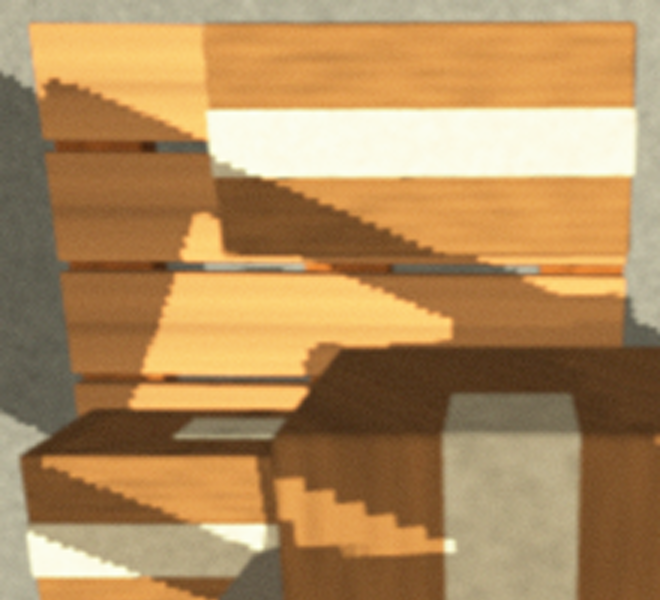

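```bash
python3 - <<'E'
from h import *
d=np.load("w6.npz");T=wristT(dict(ee_pos=d["p"],eef_rot=d["r"]))
f=lambda q:np.array(q,float)/3+[145,60]-.4
w=onz("wrist",f([[206,25],[636,25],[630,256],[222,254]]),.080,T);print(w,w.mean(0),[np.linalg.norm(w[i]-w[i-1]) for i in range(4)])
for i in range(4):
    e=w[(i+1)%4]-w[i];print("  ",np.degrees(np.arctan2(e[1],e[0])))
p=onz("wrist",f([[30,25],[78,400]]),.024,T);print(p,np.degrees(np.arctan2(*(p[1]-p[0])[[1,0]])))
th=np.radians(-3.3);ex=np.array([np.cos(th),np.sin(th)]);ey=np.array([-ex[1],ex[0]])
c4=w[:,:2].mean(0); c=c4-.034*ex-.062*ey; print("pallet c from c4",c)
print("from corner",p[0,:2]+.1*ex-.1*ey)
for c in (c,np.array([.532,-.228])): print("tcp target",c+.062*ex-.034*ey+.0185*ey)
E
```

```text
[[ 0.5129 -0.1321  0.08  ]
 [ 0.6309 -0.1388  0.08  ]
 [ 0.6279 -0.2016  0.08  ]
 [ 0.5084 -0.1942  0.08  ]] [ 0.57   -0.1667  0.08  ] [np.float64(0.06233533005677799), np.float64(0.11813364188458345), np.float64(0.06287257523008008), np.float64(0.11971653764352867)]
   -3.2733277466336315
   -92.74039998534725
   176.46703477872057
   85.81035084818109
[[ 0.439  -0.1221  0.024 ]
 [ 0.431  -0.2494  0.024 ]] -93.60092437639042
pallet c from c4 [ 0.5325 -0.2266]
from corner [ 0.5331 -0.2277]
tcp target [ 0.5935 -0.2457]
tcp target [ 0.593 -0.247]
```

arm_command(commands=[{"dp": [0.004, 0.001, -0.3], "rotation": [0, 0, 0], "claw": 1}, {"dp": [0.004, 0.001, -0.4], "rotation": [0, 0, 0], "claw": 1}, {"dp": [0.004, 0.001, -0.4], "rotation": [0, 0, 0], "claw": 1}, {"dp": [0.004, 0.001, -0.4], "rotation": [0, 0, 0], "claw": 1}, {"dp": [0.004, 0.001, -0.4], "rotation": [0, 0, 0], "claw": 1}, {"dp": [0.004, 0.001, -0.3], "rotation": [0, 0, 0], "claw": 1}, {"dp": [0.004, 0.001, -0.2], "rotation": [0, 0, 0], "claw": 1}, {"dp": [0.004, 0.001, -0.2], "rotation": [0, 0, 0], "claw": 1}, {"dp": [0.004, 0.001, -0.2], "rotation": [0, 0, 0], "claw": 1}, {"dp": [0.004, 0.001, -0.2], "rotation": [0, 0, 0], "claw": 1}, {"dp": [0, 0, 0], "rotation": [0, 0, 0], "claw": 1}, {"dp": [0, 0, 0], "rotation": [0, 0, 0], "claw": 1}])

```text
time_s: 11.7
ee_pos: [0.5942, -0.2466, 0.0508]
eef_rot: [-1.182, 1.251, -1.25]
contact_force: [0.1, 0.6, -1.6]
gripper_width: 0.0638
```

```bash
python3 - <<'E'
from h import *
s=ctrl.get_state(); im=ctrl.get_image("wrist"); cv2.imwrite("pics/w7.png",im[...,::-1]); np.savez("w7.npz",p=s["ee_pos"],r=s["eef_rot"])
print(s["ee_pos"],s["contact_force"],s["gripper_width"],R.from_rotvec(s["eef_rot"]).as_matrix())
cv2.imwrite("pics/w7c.png",cv2.resize(im[100:300,130:410,::-1],None,fx=2.8,fy=2.8,interpolation=cv2.INTER_CUBIC))
E
```

```text
[ 0.5942 -0.2466  0.0508] [ 0.1202  0.6024 -1.6039] 0.06384062446794206 [[-0.056  -0.0002  0.9984]
 [-0.9984  0.0001 -0.056 ]
 [-0.0001 -1.     -0.0002]]
```

View pics/w7c.png

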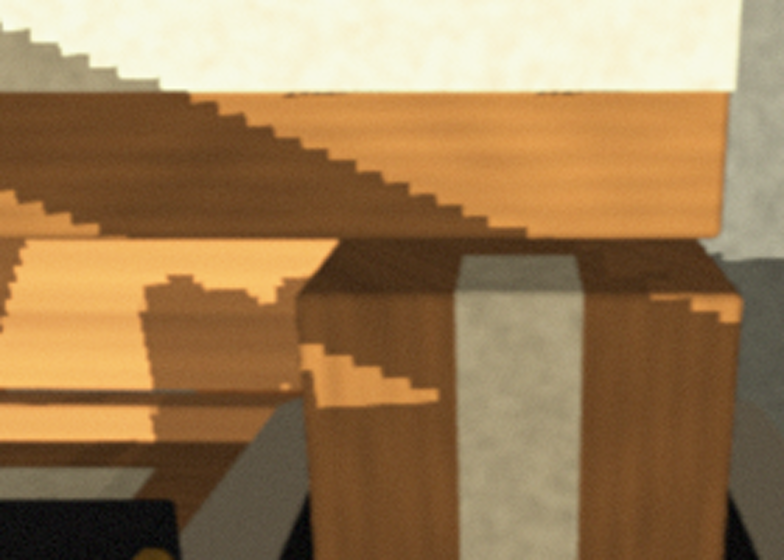

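```bash
python3 - <<'E'
from h import *
d=np.load("w7.npz");T=wristT(dict(ee_pos=d["p"],eef_rot=d["r"]))
f=lambda q:np.array(q,float)/2.8+[130,100]-.4
a=onz("wrist",f([[100,238],[720,238],[725,100]]),.080,T)
zt=d["p"][2]-.012+.056
b=onz("wrist",f([[298,295],[741,293]]),zt,T)
th=np.radians(-3.3);E=np.array([[np.cos(th),np.sin(th)],[-np.sin(th),np.cos(th)]])
print(a,b); print("pallet axes c4",a[:,:2]@E.T); print("held",b[:,:2]@E.T)
E
```

```text
[[ 0.5309 -0.196   0.08  ]
 [ 0.6276 -0.2013  0.08  ]
 [ 0.6281 -0.1801  0.08  ]] [[ 0.5646 -0.2025  0.0948]
 [ 0.6274 -0.2057  0.0948]]
pallet axes c4 [[ 0.5413 -0.1651]
 [ 0.6381 -0.1648]
 [ 0.6374 -0.1437]]
held [[ 0.5754 -0.1697]
 [ 0.6382 -0.1692]]
```

Gap to carton4 measures 4.5 mm and the outer sides line up within about 1 mm. I'll lower it gently.

arm_command(commands=[{"dp": [-0.005, 0, -0.08], "rotation": [0, 0, 0], "claw": 1}, {"dp": [-0.005, 0, -0.08], "rotation": [0, 0, 0], "claw": 1}, {"dp": [0, 0, -0.06], "rotation": [0, 0, 0], "claw": 1}, {"dp": [0, 0, -0.02], "rotation": [0, 0, 0], "claw": 1}, {"dp": [0, 0, 0], "rotation": [0, 0, 0], "claw": 1}, {"dp": [0, 0, 0], "rotation": [0, 0, 0], "claw": 1}])

```text
time_s: 12.35
ee_pos: [0.5938, -0.2466, 0.0389]
eef_rot: [-1.182, 1.25, -1.25]
contact_force: [0.3, -0.0, -1.9]
gripper_width: 0.064
```

arm_command(commands=[{"dp": [0, 0, -0.02], "rotation": [0, 0, 0], "claw": 1}, {"dp": [0, 0, -0.02], "rotation": [0, 0, 0], "claw": 1}, {"dp": [0, 0, 0], "rotation": [0, 0, 0], "claw": 1}])

```text
time_s: 12.65
ee_pos: [0.5936, -0.2465, 0.0367]
eef_rot: [-1.182, 1.251, -1.25]
contact_force: [-0.1, 0.4, -1.4]
gripper_width: 0.0636
```

arm_command(commands=[{"dp": [0, 0, -0.02], "rotation": [0, 0, 0], "claw": 1}, {"dp": [0, 0, -0.02], "rotation": [0, 0, 0], "claw": 1}, {"dp": [0, 0, 0], "rotation": [0, 0, 0], "claw": 1}])

```text
time_s: 12.95
ee_pos: [0.594, -0.2465, 0.0357]
eef_rot: [-1.182, 1.25, -1.251]
contact_force: [-2.1, 2.0, 3.2]
gripper_width: 0.0639
```

arm_command(commands=[{"dp": [0, 0, -0.006], "rotation": [0, 0, 0], "claw": 1}, {"dp": [0, 0, 0], "rotation": [0, 0, 0], "claw": -0.6}, {"dp": [0, 0, 0], "rotation": [0, 0, 0], "claw": -0.8}, {"dp": [0, 0, 0], "rotation": [0, 0, 0], "claw": -0.8}, {"dp": [0, 0, 0], "rotation": [0, 0, 0], "claw": -0.8}, {"dp": [0, 0, 0], "rotation": [0, 0, 0], "claw": -0.8}, {"dp": [0, 0, 0.15], "rotation": [0, 0, 0], "claw": -0.8}, {"dp": [0, 0, 0.3], "rotation": [0, 0, 0], "claw": -0.8}, {"dp": [0, 0, 0.5], "rotation": [0, 0, 0], "claw": -0.8}, {"dp": [0, 0, 0.7], "rotation": [0, 0, 0], "claw": -0.8}, {"dp": [-0.1, 0.3, 0.8], "rotation": [0, 0, 0], "claw": -1}, {"dp": [-0.4, 0.3, 0.8], "rotation": [0, 0, 0], "claw": -1}, {"dp": [-0.4, 0.3, 0.8], "rotation": [0, 0, 0], "claw": -1}, {"dp": [-0.4, 0.3, 0.8], "rotation": [0, 0, 0], "claw": -1}, {"dp": [0, 0, 0.7], "rotation": [0, 0, 0], "claw": -1}, {"dp": [0, 0, 0], "rotation": [0, 0, 0], "claw": -1}, {"dp": [0, 0, 0], "rotation": [0, 0, 0], "claw": -1}])

```text
time_s: 14.65
ee_pos: [0.5293, -0.1868, 0.3147]
eef_rot: [-1.181, 1.246, -1.253]
contact_force: [0.4, 0.6, -0.7]
gripper_width: 0.0931
```

```bash
python3 - <<'E'
from h import *
s=ctrl.get_state(); im=ctrl.get_image("wrist"); cv2.imwrite("pics/w8.png",im[...,::-1]); np.savez("w8.npz",p=s["ee_pos"],r=s["eef_rot"])
print(s["time_s"],s["ee_pos"],s["gripper_width"],R.from_rotvec(s["eef_rot"]).as_matrix())
cv2.imwrite("pics/w8c.png",cv2.resize(im[100:280,200:430,::-1],None,fx=3.3,fy=3.3,interpolation=cv2.INTER_CUBIC))
E
```

```text
14.65 [ 0.5293 -0.1868  0.3147] 0.09313027610059724 [[-0.0558  0.004   0.9984]
 [-0.9984 -0.0018 -0.0558]
 [ 0.0016 -1.      0.0041]]
```

View pics/w8c.png

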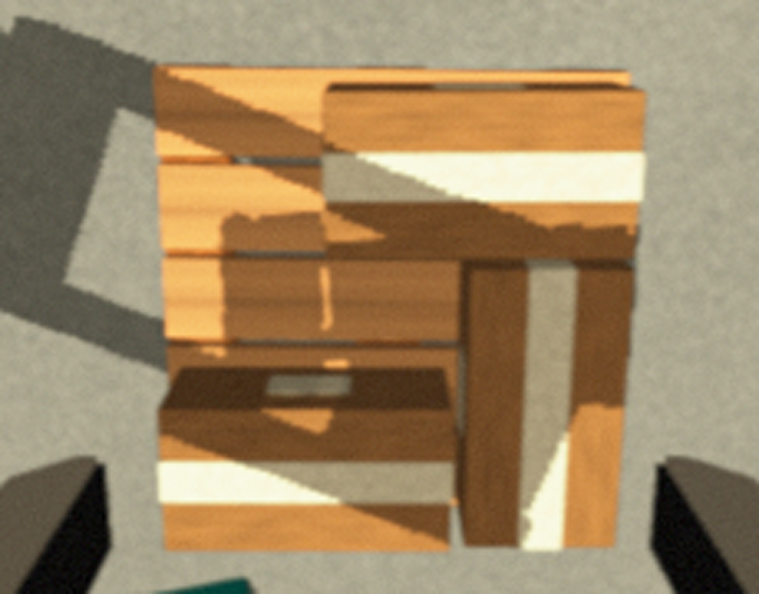

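Carton1 sits square in place1, spanning about (465–632, 262–547) in the crop, with an even gap to carton4 and carton3. Next is the left rack carton.

arm_command(commands=[{"dp": [-0.03, 0.501, 0], "rotation": [0, 0, 0.777], "claw": -1}, {"dp": [-0.03, 0.501, 0], "rotation": [0, 0, 0.777], "claw": -1}, {"dp": [-0.03, 0.501, 0], "rotation": [0, 0, 0.777], "claw": -1}, {"dp": [-0.03, 0.501, 0], "rotation": [0, 0, 0.777], "claw": -1}, {"dp": [-0.03, 0.501, 0], "rotation": [0, 0, 0.777], "claw": -1}, {"dp": [-0.03, 0.501, 0], "rotation": [0, 0, 0.777], "claw": -1}, {"dp": [-0.03, 0.501, 0], "rotation": [0, 0, 0.777], "claw": -1}, {"dp": [-0.03, 0.501, 0], "rotation": [0, 0, 0.777], "claw": -1}, {"dp": [-0.03, 0.501, 0], "rotation": [0, 0, 0.777], "claw": -1}, {"dp": [-0.03, 0.501, 0], "rotation": [0, 0, 0.777], "claw": -1}, {"dp": [-0.03, 0.501, 0], "rotation": [0, 0, 0.777], "claw": -1}, {"dp": [-0.03, 0.501, 0], "rotation": [0, 0, 0.777], "claw": -1}, {"dp": [-0.03, 0.501, 0], "rotation": [0, 0, 0.777], "claw": -1}, {"dp": [-0.03, 0.501, 0], "rotation": [0, 0, 0.777], "claw": -1}, {"dp": [-0.03, 0.501, 0], "rotation": [0, 0, 0.777], "claw": -1}, {"dp": [-0.03, 0.501, 0], "rotation": [0, 0, 0.777], "claw": -1}, {"dp": [-0.03, 0.501, 0], "rotation": [0, 0, 0.777], "claw": -1}, {"dp": [-0.03, 0.501, 0], "rotation": [0, 0, 0.777], "claw": -1}, {"dp": [-0.03, 0.501, 0], "rotation": [0, 0, 0.777], "claw": -1}, {"dp": [-0.03, 0.501, 0], "rotation": [0, 0, 0.777], "claw": -1}])

```text
time_s: 16.7
ee_pos: [0.498, 0.315, 0.3098]
eef_rot: [-1.573, -0.0, 0.006]
contact_force: [1.1, 0.6, -0.3]
gripper_width: 0.093
```

arm_command(commands=[{"dp": [-0.06, 0, -0.24], "rotation": [0, -0.5, 0], "claw": -1}, {"dp": [-0.06, 0, -0.24], "rotation": [0, -0.5, 0], "claw": -1}, {"dp": [-0.06, 0, -0.24], "rotation": [0, -0.5, 0], "claw": -1}, {"dp": [-0.06, 0, -0.24], "rotation": [0, -0.5, 0], "claw": -1}, {"dp": [-0.06, 0, -0.24], "rotation": [0, -0.5, 0], "claw": -1}, {"dp": [-0.06, 0, -0.24], "rotation": [0, -0.5, 0], "claw": -1}, {"dp": [-0.06, 0, -0.24], "rotation": [0, -0.5, 0], "claw": -1}, {"dp": [-0.06, 0, -0.24], "rotation": [0, -0.5, 0], "claw": -1}, {"dp": [-0.06, 0, -0.24], "rotation": [0, -0.5, 0], "claw": -1}, {"dp": [-0.06, 0, -0.24], "rotation": [0, -0.5, 0], "claw": -1}, {"dp": [0, 0, 0], "rotation": [0, 0, 0], "claw": -1}, {"dp": [0, 0, 0], "rotation": [0, 0, 0], "claw": -1}])

```text
time_s: 17.9
ee_pos: [0.4679, 0.314, 0.1907]
eef_rot: [-1.534, -0.409, -0.407]
contact_force: [0.1, -0.1, 0.4]
gripper_width: 0.0928
```

```bash
python3 - <<'E'
from h import *
s=ctrl.get_state(); im=ctrl.get_image("wrist"); cv2.imwrite("pics/w9.png",im[...,::-1]); np.savez("w9.npz",p=s["ee_pos"],r=s["eef_rot"])
n=np.array([-.5,0,.866]);u=np.array([.866,0,.5]);P0=np.array([.5297,0,.07])
print(s["ee_pos"],(s["ee_pos"]-P0)@u,(s["ee_pos"]-P0)@n,s["joint_positions"],R.from_rotvec(s["eef_rot"]).as_matrix())
E
```

```text
[0.4679 0.314  0.1907] 0.00681885557083986 0.13542936536228667 [ 0.7211 -0.3262  2.0581 -0.3919  1.0391 -0.7146] [[ 0.8676  0.4973 -0.0013]
 [ 0.0022 -0.0012  1.    ]
 [ 0.4973 -0.8676 -0.0021]]
```

View pics/w9.png

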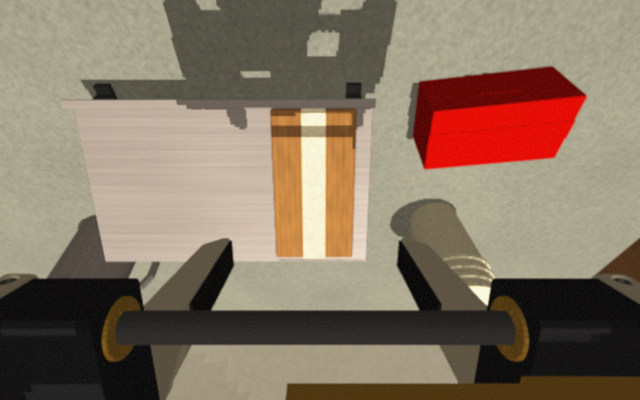

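The carton's top spans columns 271–356 and rows 110–257, centred under the fingers. The red box is well to the right at (500,115).

```bash
python3 - <<'E'
from h import *
d=np.load("w9.npz");T=wristT(dict(ee_pos=d["p"],eef_rot=d["r"]))
n=np.array([-.5,0,.866]);u=np.array([.866,0,.5]);P0=np.array([.5297,0,.07])
o,dd=ray("wrist",[[271,109.5],[356,109.5],[352.5,257.5],[276.5,257.5]],T)
for D in dd:
    t=((P0+n*.056-o)@n)/(D@n); p=o+D*t; print(p,(p-P0)@u)
# red box
print(onz("wrist",[[425,167],[413,110],[555,157],[435,110]],.05,T))
E
```

```text
[0.4404 0.282  0.0831] -0.07083934128793266
[0.4402 0.3445 0.083 ] -0.07103915159865
[0.5436 0.3462 0.1427] 0.048398007922467456
[0.5438 0.2824 0.1428] 0.04864035664551937
[[0.5228 0.4234 0.05  ]
 [0.4599 0.3975 0.05  ]
 [0.5099 0.5447 0.05  ]
 [0.4598 0.4162 0.05  ]]
```

arm_command(commands=[{"dp": [0.12, 0, -0.204], "rotation": [0, 0, 0], "claw": -1}, {"dp": [0.15, 0, -0.255], "rotation": [0, 0, 0], "claw": -1}, {"dp": [0.15, 0, -0.255], "rotation": [0, 0, 0], "claw": -1}, {"dp": [0.15, 0, -0.255], "rotation": [0, 0, 0], "claw": -1}, {"dp": [0.15, 0, -0.255], "rotation": [0, 0, 0], "claw": -1}, {"dp": [0.15, 0, -0.255], "rotation": [0, 0, 0], "claw": -1}, {"dp": [0.15, 0, -0.255], "rotation": [0, 0, 0], "claw": -1}, {"dp": [0.12, 0, -0.204], "rotation": [0, 0, 0], "claw": -1}, {"dp": [0.06, 0, -0.102], "rotation": [0, 0, 0], "claw": -1}, {"dp": [0, 0, 0], "rotation": [0, 0, 0], "claw": -1}, {"dp": [0, 0, 0], "rotation": [0, 0, 0], "claw": -1}])

```text
time_s: 19.05
ee_pos: [0.529, 0.3145, 0.0904]
eef_rot: [-1.532, -0.411, -0.41]
contact_force: [-0.1, -0.3, 0.8]
gripper_width: 0.0934
```

arm_command(commands=[{"dp": [0.023, 0, -0.07], "rotation": [0, 0, 0], "claw": -1}, {"dp": [0.023, 0, -0.07], "rotation": [0, 0, 0], "claw": -1}, {"dp": [0, 0, 0], "rotation": [0, 0, 0], "claw": -1}, {"dp": [0, 0, 0], "rotation": [0, 0, 0], "claw": 1}, {"dp": [0, 0, 0], "rotation": [0, 0, 0], "claw": 1}, {"dp": [0, 0, 0], "rotation": [0, 0, 0], "claw": 1}, {"dp": [0, 0, 0], "rotation": [0, 0, 0], "claw": 1}, {"dp": [0, 0, 0], "rotation": [0, 0, 0], "claw": 1}, {"dp": [0, 0, 0], "rotation": [0, 0, 0], "claw": 1}], newtons=30)

```text
time_s: 19.95
ee_pos: [0.5311, 0.3144, 0.0833]
eef_rot: [-1.532, -0.411, -0.41]
contact_force: [-1.2, -2.5, 1.7]
gripper_width: 0.0637
```

arm_command(commands=[{"dp": [-0.1, 0, 0.173], "rotation": [0, 0, 0], "claw": 1}, {"dp": [-0.15, 0, 0.26], "rotation": [0, 0, 0], "claw": 1}, {"dp": [-0.15, 0, 0.26], "rotation": [0, 0, 0], "claw": 1}, {"dp": [-0.15, 0, 0.26], "rotation": [0, 0, 0], "claw": 1}, {"dp": [0.07, 0, 0.35], "rotation": [0, 0.5, 0], "claw": 1}, {"dp": [0.07, 0, 0.35], "rotation": [0, 0.5, 0], "claw": 1}, {"dp": [0.07, 0, 0.35], "rotation": [0, 0.5, 0], "claw": 1}, {"dp": [0.07, 0, 0.35], "rotation": [0, 0.5, 0], "claw": 1}, {"dp": [0.07, 0, 0.35], "rotation": [0, 0.5, 0], "claw": 1}, {"dp": [0.07, 0, 0.35], "rotation": [0, 0.5, 0], "claw": 1}, {"dp": [0.07, 0, 0.35], "rotation": [0, 0.5, 0], "claw": 1}, {"dp": [0.07, 0, 0.35], "rotation": [0, 0.5, 0], "claw": 1}, {"dp": [0.07, 0, 0.35], "rotation": [0, 0.5, 0], "claw": 1}, {"dp": [0.07, 0, 0.35], "rotation": [0, 0.5, 0], "claw": 1}, {"dp": [0, 0, 0], "rotation": [0, 0, 0], "claw": 1}, {"dp": [0, 0, 0], "rotation": [0, 0, 0], "claw": 1}])

```text
time_s: 21.55
ee_pos: [0.5387, 0.3144, 0.305]
eef_rot: [-1.571, -0.001, -0.0]
contact_force: [-0.6, -0.1, -1.8]
gripper_width: 0.0639
```

```bash
python3 - <<'E'
from h import *
s=ctrl.get_state(); im=ctrl.get_image("wrist"); cv2.imwrite("pics/w10.png",im[...,::-1]); np.savez("w10.npz",p=s["ee_pos"],r=s["eef_rot"])
print(s["ee_pos"],s["joint_positions"],s["gripper_width"],R.from_rotvec(s["eef_rot"]).as_matrix())
cv2.imwrite("pics/w10c.png",cv2.resize(im[145:315,215:415,::-1],None,fx=3.5,fy=3.5,interpolation=cv2.INTER_CUBIC))
E
```

```text
[0.5387 0.3144 0.305 ] [ 0.4464  0.1761  1.282  -0.0004  1.683  -1.1247] 0.06386276828557477 [[ 1.      0.0005 -0.0003]
 [ 0.0003 -0.0002  1.    ]
 [ 0.0005 -1.     -0.0002]]
```

View pics/w10c.png

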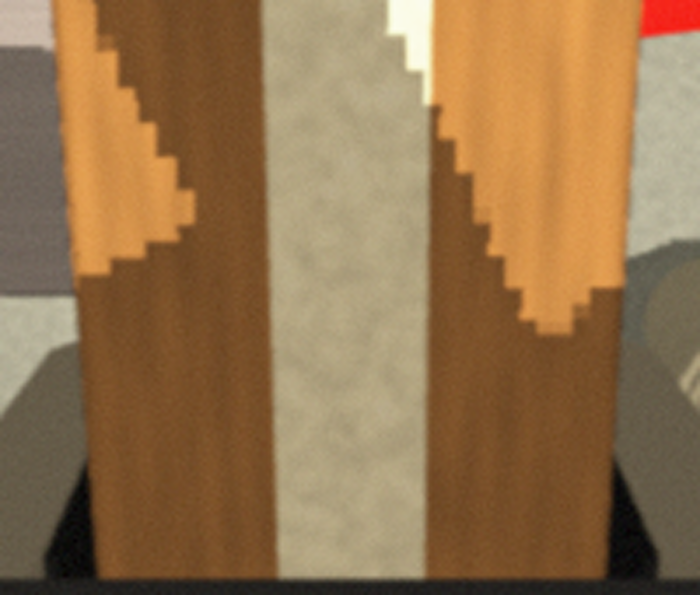

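```bash
python3 - <<'E'
import cv2
im=cv2.imread("pics/w10.png")
cv2.imwrite("pics/w10d.png",cv2.resize(im[100:220,215:415],None,fx=4,fy=4,interpolation=cv2.INTER_CUBIC))
E
```

```text
(no output)
```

View pics/w10d.png

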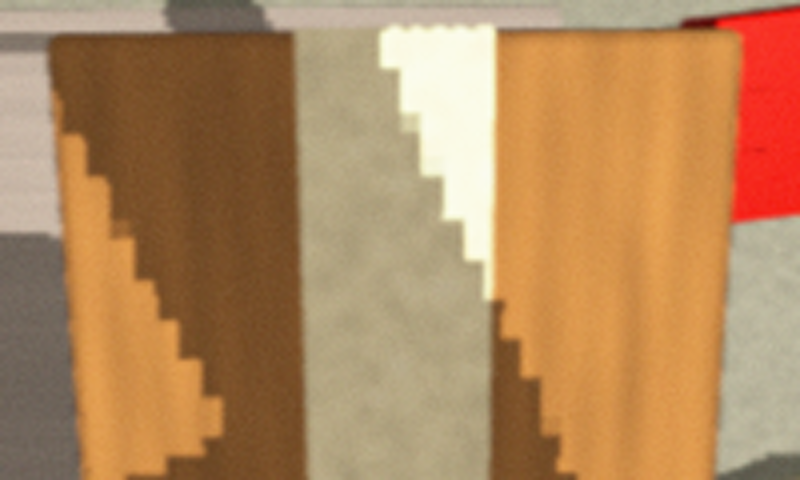

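```bash
python3 - <<'E'
from h import *
T=ctrl.get_calibration("wrist")["tool_from_camera"]
o,d=ray("wrist",[[227.1,107.9],[399.9,107.9],[240.5,223.2],[389.5,223.2]],T)
for y in (-.0443,): print(o+d*((y-o[1])/d[:,1])[:,None])
E
```

```text
[[-0.0796 -0.0443 -0.0314]
 [-0.0797 -0.0443  0.0313]
 [-0.035  -0.0443 -0.0295]
 [-0.035  -0.0443  0.0306]]
```

arm_command(commands=[{"dp": [-0.067, -0.524, -0.105], "rotation": [0, 0, -0.777], "claw": 1}, {"dp": [-0.067, -0.524, -0.105], "rotation": [0, 0, -0.777], "claw": 1}, {"dp": [-0.067, -0.524, -0.105], "rotation": [0, 0, -0.777], "claw": 1}, {"dp": [-0.067, -0.524, -0.105], "rotation": [0, 0, -0.777], "claw": 1}, {"dp": [-0.067, -0.524, -0.105], "rotation": [0, 0, -0.777], "claw": 1}, {"dp": [-0.067, -0.524, -0.105], "rotation": [0, 0, -0.777], "claw": 1}, {"dp": [-0.067, -0.524, -0.105], "rotation": [0, 0, -0.777], "claw": 1}, {"dp": [-0.067, -0.524, -0.105], "rotation": [0, 0, -0.777], "claw": 1}, {"dp": [-0.067, -0.524, -0.105], "rotation": [0, 0, -0.777], "claw": 1}, {"dp": [-0.067, -0.524, -0.105], "rotation": [0, 0, -0.777], "claw": 1}, {"dp": [-0.067, -0.524, -0.105], "rotation": [0, 0, -0.777], "claw": 1}, {"dp": [-0.067, -0.524, -0.105], "rotation": [0, 0, -0.777], "claw": 1}, {"dp": [-0.067, -0.524, -0.105], "rotation": [0, 0, -0.777], "claw": 1}, {"dp": [-0.067, -0.524, -0.105], "rotation": [0, 0, -0.777], "claw": 1}, {"dp": [-0.067, -0.524, -0.105], "rotation": [0, 0, -0.777], "claw": 1}, {"dp": [-0.067, -0.524, -0.105], "rotation": [0, 0, -0.777], "claw": 1}, {"dp": [-0.067, -0.524, -0.105], "rotation": [0, 0, -0.777], "claw": 1}, {"dp": [-0.067, -0.524, -0.105], "rotation": [0, 0, -0.777], "claw": 1}, {"dp": [-0.067, -0.524, -0.105], "rotation": [0, 0, -0.777], "claw": 1}, {"dp": [-0.067, -0.524, -0.105], "rotation": [0, 0, -0.777], "claw": 1}])

```text
time_s: 23.6
ee_pos: [0.4703, -0.2095, 0.1992]
eef_rot: [-1.182, 1.253, -1.252]
contact_force: [-0.5, -1.3, -1.2]
gripper_width: 0.0639
```

arm_command(commands=[{"dp": [0, 0, 0], "rotation": [0, 0, 0], "claw": 1}, {"dp": [0, 0, 0], "rotation": [0, 0, 0], "claw": 1}])

```text
time_s: 23.8
ee_pos: [0.4706, -0.2089, 0.1995]
eef_rot: [-1.183, 1.251, -1.249]
contact_force: [0.4, -0.6, -3.3]
gripper_width: 0.0639
```

```bash
python3 - <<'E'
from h import *
s=ctrl.get_state(); im=ctrl.get_image("wrist"); cv2.imwrite("pics/w11.png",im[...,::-1]); np.savez("w11.npz",p=s["ee_pos"],r=s["eef_rot"])
print(s["ee_pos"],s["joint_positions"],s["gripper_width"],R.from_rotvec(s["eef_rot"]).as_matrix())
E
```

```text
[ 0.4706 -0.2089  0.1995] [-0.5175 -0.0903  1.7467  0.0001  1.4866 -0.4619] 0.06387369421004183 [[-0.0555 -0.0012  0.9985]
 [-0.9985  0.0008 -0.0555]
 [-0.0007 -1.     -0.0012]]
```

View pics/w11.png

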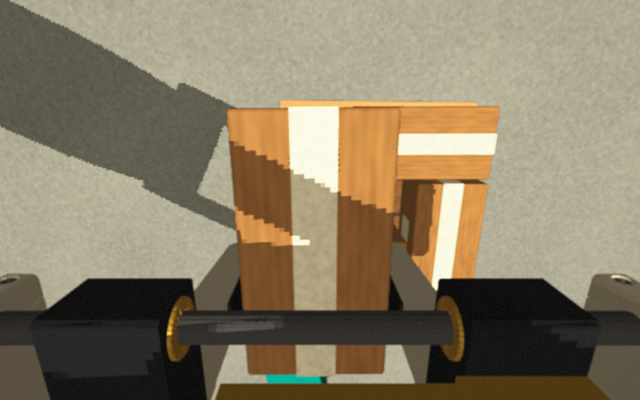

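```bash
python3 - <<'E'
from h import *
im=cv2.imread("pics/w11.png")
cv2.imwrite("pics/w11c.png",cv2.resize(im[90:290,220:510],None,fx=2.7,fy=2.7,interpolation=cv2.INTER_CUBIC))
E
```

```text
(no output)
```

View pics/w11c.png

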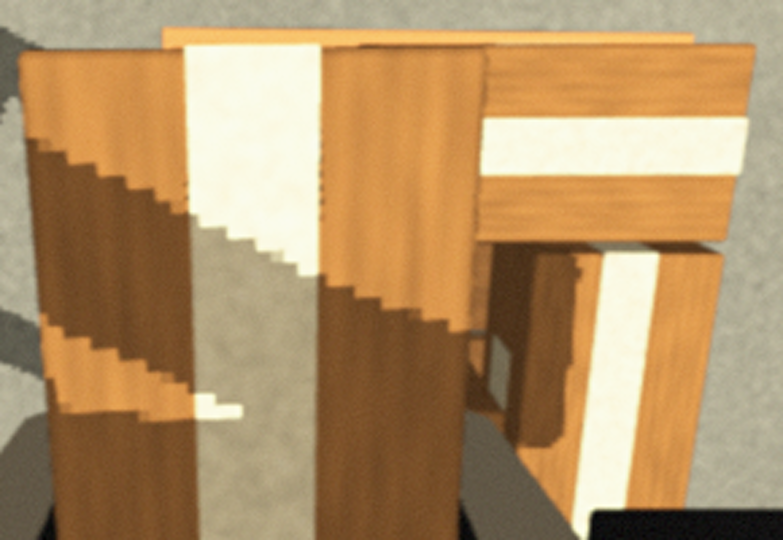

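```bash
python3 - <<'E'
from h import *
d=np.load("w11.npz");T=wristT(dict(ee_pos=d["p"],eef_rot=d["r"]))
f=lambda q:np.array(q,float)/2.7+[220,90]-.4
th=np.radians(-3.3);E=np.array([[np.cos(th),np.sin(th)],[-np.sin(th),np.cos(th)]])
a=onz("wrist",f([[755,45],[726,241],[490,241]]),.080,T)[:,:2]
pc=onz("wrist",f([[163,27],[694,37]]),.024,T)[:,:2]
zt=d["p"][2]-.0118+.056
h=onz("wrist",f([[20,53],[486,48],[40,300],[468,300]]),zt,T)[:,:2]
tcp=d["p"][:2]
print("c4 R-far,R-near,near",(a-tcp)@E.T); print("pal",(pc-tcp)@E.T); print("held",(h-tcp)@E.T)
# 1: c1 right edge? 
E
```

```text
c4 R-far,R-near,near [[0.1553 0.0798]
 [0.1561 0.0169]
 [0.0771 0.0166]]
pal [[-0.0366  0.0857]
 [ 0.1625  0.0826]]
held [[-0.0328  0.0788]
 [ 0.03    0.0797]
 [-0.0325  0.0441]
 [ 0.0301  0.0443]]
```

arm_command(commands=[{"dp": [0, 0, -0.3], "rotation": [0, 0, 0], "claw": 1}, {"dp": [0, 0, -0.4], "rotation": [0, 0, 0], "claw": 1}, {"dp": [0, 0, -0.4], "rotation": [0, 0, 0], "claw": 1}, {"dp": [0, 0, -0.4], "rotation": [0, 0, 0], "claw": 1}, {"dp": [0, 0, -0.3], "rotation": [0, 0, 0], "claw": 1}, {"dp": [0, 0, -0.06], "rotation": [0, 0, 0], "claw": 1}, {"dp": [0, 0, 0], "rotation": [0, 0, 0], "claw": 1}, {"dp": [0, 0, 0], "rotation": [0, 0, 0], "claw": 1}])

```text
time_s: 24.65
ee_pos: [0.4722, -0.2097, 0.1087]
eef_rot: [-1.182, 1.249, -1.251]
contact_force: [-0.6, 0.1, -1.4]
gripper_width: 0.0641
```

```bash
python3 - <<'E'
from h import *
s=ctrl.get_state(); im=ctrl.get_image("wrist"); cv2.imwrite("pics/w12.png",im[...,::-1]); np.savez("w12.npz",p=s["ee_pos"],r=s["eef_rot"])
print(s["ee_pos"],s["contact_force"],s["gripper_width"],R.from_rotvec(s["eef_rot"]).as_matrix())
for n in("top","scene"):
    cv2.imwrite(f"pics/{n}12.png",ctrl.get_image(n)[...,::-1])
E
```

```text
[ 0.4722 -0.2097  0.1087] [-0.5664  0.1423 -1.3712] 0.06410505682914482 [[-0.0555  0.0013  0.9985]
 [-0.9985 -0.0007 -0.0555]
 [ 0.0006 -1.      0.0013]]
```

View pics/w12.png

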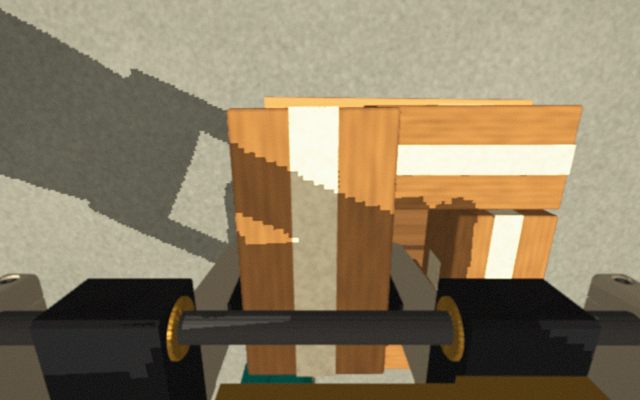

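View pics/scene12.png

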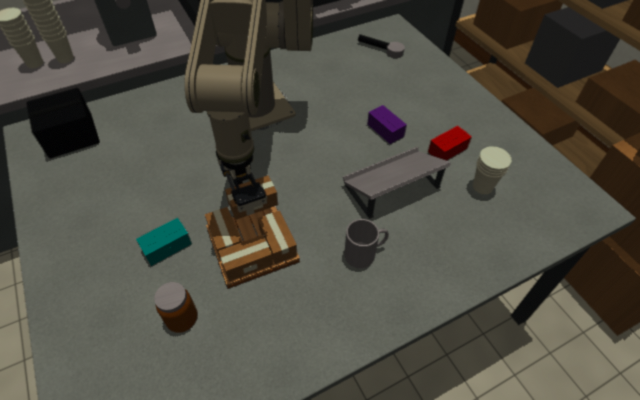

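The wrist view shows the held carton just above the others. Carton4's right end is at (581,105)–(566,208) and the pallet's far left corner is at (265,97).

```bash
python3 - <<'E'
from h import *
im=cv2.imread("pics/w12.png")
cv2.imwrite("pics/w12c.png",cv2.resize(im[90:230,220:590],None,fx=2.1,fy=2.1,interpolation=cv2.INTER_CUBIC))
d=np.load("w12.npz");T=wristT(dict(ee_pos=d["p"],eef_rot=d["r"]))
th=np.radians(-3.3);E=np.array([[np.cos(th),np.sin(th)],[-np.sin(th),np.cos(th)]])
tcp=d["p"][:2]
a=onz("wrist",[[581,105],[566,208.5],[420,208.5]],.080,T)[:,:2]
pc=onz("wrist",[[265,97],[532,101]],.024,T)[:,:2]
h=onz("wrist",[[228,108],[399.5,107.5],[236,223],[393,223]],d["p"][2]-.0118+.056,T)[:,:2]
print("c4",(a-tcp)@E.T); print("pal",(pc-tcp)@E.T); print("held",(h-tcp)@E.T)
E
```

```text
c4 [[0.1529 0.0807]
 [0.1586 0.0179]
 [0.0661 0.0176]]
pal [[-0.0378  0.0859]
 [ 0.1602  0.0835]]
held [[-0.0325  0.0793]
 [ 0.0298  0.0797]
 [-0.0326  0.0348]
 [ 0.0307  0.035 ]]
```

View pics/w12c.png

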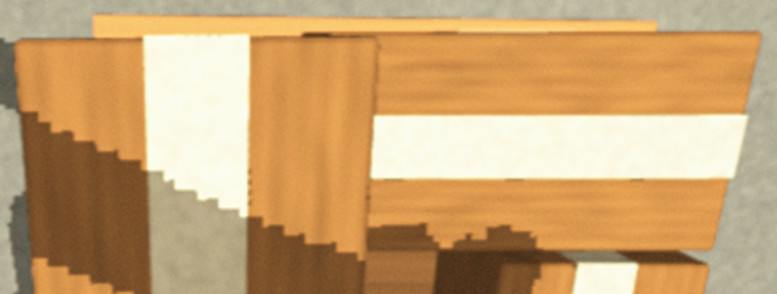

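arm_command(commands=[{"dp": [-0.01, 0.01, -0.2], "rotation": [0, 0, 0], "claw": 1}, {"dp": [0, 0, -0.3], "rotation": [0, 0, 0], "claw": 1}, {"dp": [0, 0, -0.3], "rotation": [0, 0, 0], "claw": 1}, {"dp": [0, 0, -0.2], "rotation": [0, 0, 0], "claw": 1}, {"dp": [0, 0, -0.1], "rotation": [0, 0, 0], "claw": 1}, {"dp": [0, 0, -0.06], "rotation": [0, 0, 0], "claw": 1}, {"dp": [0, 0, 0], "rotation": [0, 0, 0], "claw": 1}, {"dp": [0, 0, 0], "rotation": [0, 0, 0], "claw": 1}])

```text
time_s: 25.6
ee_pos: [0.4714, -0.2093, 0.0502]
eef_rot: [-1.182, 1.25, -1.251]
contact_force: [-0.3, 0.1, -1.6]
gripper_width: 0.064
```

```bash
python3 - <<'E'
from h import *
s=ctrl.get_state(); im=ctrl.get_image("wrist")[...,::-1]; cv2.imwrite("pics/w13.png",im); np.savez("w13.npz",p=s["ee_pos"],r=s["eef_rot"])
print(s["ee_pos"],s["contact_force"],s["gripper_width"],R.from_rotvec(s["eef_rot"]).as_matrix())
cv2.imwrite("pics/w13c.png",cv2.resize(im[90:390,220:480],None,fx=2,fy=2,interpolation=cv2.INTER_CUBIC))
E
```

```text
[ 0.4714 -0.2093  0.0502] [-0.2766  0.0709 -1.6135] 0.06400327785295046 [[-0.0559  0.0007  0.9984]
 [-0.9984 -0.0004 -0.0559]
 [ 0.0004 -1.      0.0007]]
```

View pics/w13c.png

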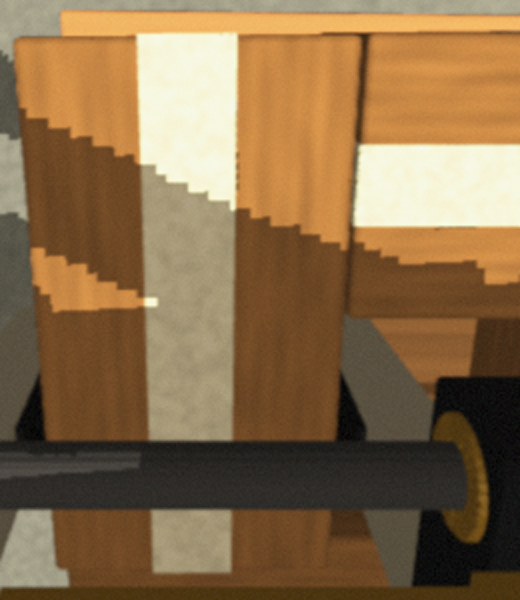

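```bash
python3 - <<'E'
from h import *
im=cv2.imread("pics/w13.png")
cv2.imwrite("pics/w13d.png",cv2.resize(im[350:400,230:440],None,fx=3.8,fy=3.8,interpolation=cv2.INTER_CUBIC))
cv2.imwrite("pics/w13e.png",cv2.resize(im[95:260,370:430],None,fx=3.6,fy=3.6,interpolation=cv2.INTER_CUBIC))
d=np.load("w13.npz");T=wristT(dict(ee_pos=d["p"],eef_rot=d["r"]))
th=np.radians(-3.3);E=np.array([[np.cos(th),np.sin(th)],[-np.sin(th),np.cos(th)]])
tcp=d["p"][:2]; f=lambda q:np.array(q,float)/2+[220,90]-.3
a=onz("wrist",f([[367,37],[351,316],[470,317]]),.080,T)[:,:2]
h=onz("wrist",f([[15,37],[361,35],[36,316],[347,316],[55,568],[328,568]]),d["p"][2]-.0118+.056,T)[:,:2]
print("c4",(a-tcp)@E.T); print("held",(h-tcp)@E.T)
E
```

```text
c4 [[0.0351 0.0793]
 [0.0364 0.0174]
 [0.0639 0.0172]]
held [[-0.0327  0.0793]
 [ 0.0301  0.0798]
 [-0.0326  0.0239]
 [ 0.0316  0.0241]
 [-0.0324 -0.0407]
 [ 0.0318 -0.0405]]
```

View pics/w13d.png

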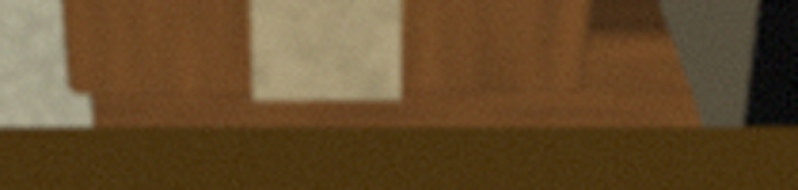

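View pics/w13e.png

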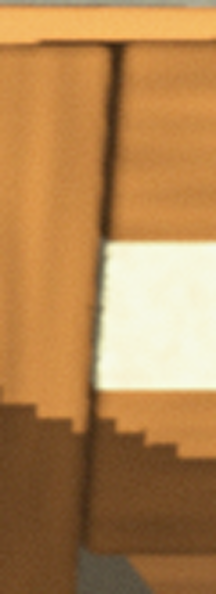

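```bash
python3 - <<'E'
from h import *
d=np.load("w13.npz");T=wristT(dict(ee_pos=d["p"],eef_rot=d["r"]))
th=np.radians(-3.3);E=np.array([[np.cos(th),np.sin(th)],[-np.sin(th),np.cos(th)]])
a=onz("wrist",[[393,358.7],[400,358.7],[254,380]],.080,T)[:,:2]
print((a-d["p"][:2])@E.T)
E
```

```text
[[ 0.0399 -0.0452]
 [ 0.0435 -0.0452]
 [-0.0328 -0.0592]]
```

Gaps measure about 4.5 mm to carton4 and 4.6 mm to carton3, and the left sides are flush. Lowering.

arm_command(commands=[{"dp": [0, 0, -0.08], "rotation": [0, 0, 0], "claw": 1}, {"dp": [0, 0, -0.08], "rotation": [0, 0, 0], "claw": 1}, {"dp": [0, 0, -0.06], "rotation": [0, 0, 0], "claw": 1}, {"dp": [0, 0, -0.04], "rotation": [0, 0, 0], "claw": 1}, {"dp": [0, 0, 0], "rotation": [0, 0, 0], "claw": 1}, {"dp": [0, 0, 0], "rotation": [0, 0, 0], "claw": 1}])

```text
time_s: 26.25
ee_pos: [0.471, -0.2091, 0.0367]
eef_rot: [-1.182, 1.25, -1.25]
contact_force: [0.2, 0.4, -0.6]
gripper_width: 0.064
```

arm_command(commands=[{"dp": [0, 0, -0.02], "rotation": [0, 0, 0], "claw": 1}, {"dp": [0, 0, -0.01], "rotation": [0, 0, 0], "claw": 1}, {"dp": [0, 0, 0], "rotation": [0, 0, 0], "claw": 1}, {"dp": [0, 0, 0], "rotation": [0, 0, 0], "claw": 1}])

```text
time_s: 26.65
ee_pos: [0.4711, -0.2092, 0.0354]
eef_rot: [-1.182, 1.25, -1.251]
contact_force: [0.7, -1.1, -0.7]
gripper_width: 0.0634
```

arm_command(commands=[{"dp": [0, 0, -0.02], "rotation": [0, 0, 0], "claw": 1}, {"dp": [0, 0, 0], "rotation": [0, 0, 0], "claw": 1}, {"dp": [0, 0, 0], "rotation": [0, 0, 0], "claw": 1}])

```text
time_s: 26.95
ee_pos: [0.4712, -0.2094, 0.0349]
eef_rot: [-1.182, 1.25, -1.251]
contact_force: [-2.0, -0.2, 5.8]
gripper_width: 0.0639
```

arm_command(commands=[{"dp": [0, 0, 0], "rotation": [0, 0, 0], "claw": -0.6}, {"dp": [0, 0, 0], "rotation": [0, 0, 0], "claw": -0.8}, {"dp": [0, 0, 0], "rotation": [0, 0, 0], "claw": -0.8}, {"dp": [0, 0, 0], "rotation": [0, 0, 0], "claw": -0.8}, {"dp": [0, 0, 0], "rotation": [0, 0, 0], "claw": -0.8}, {"dp": [0, 0, 0.15], "rotation": [0, 0, 0], "claw": -0.8}, {"dp": [0, 0, 0.3], "rotation": [0, 0, 0], "claw": -0.8}, {"dp": [0, 0, 0.5], "rotation": [0, 0, 0], "claw": -0.8}, {"dp": [0, 0, 0.7], "rotation": [0, 0, 0], "claw": -0.8}, {"dp": [0.2, 0.1, 0.8], "rotation": [0, 0, 0], "claw": -1}, {"dp": [0.3, 0.1, 0.8], "rotation": [0, 0, 0], "claw": -1}, {"dp": [0.3, 0.1, 0.8], "rotation": [0, 0, 0], "claw": -1}, {"dp": [0.3, 0.1, 0.8], "rotation": [0, 0, 0], "claw": -1}, {"dp": [0, 0, 0.7], "rotation": [0, 0, 0], "claw": -1}, {"dp": [0, 0, 0], "rotation": [0, 0, 0], "claw": -1}, {"dp": [0, 0, 0], "rotation": [0, 0, 0], "claw": -1}])

```text
time_s: 28.55
ee_pos: [0.5265, -0.1893, 0.314]
eef_rot: [-1.181, 1.247, -1.253]
contact_force: [0.6, -0.3, -0.8]
gripper_width: 0.0934
```

```bash
python3 - <<'E'
from h import *
s=ctrl.get_state(); im=ctrl.get_image("wrist")[...,::-1]; cv2.imwrite("pics/w14.png",im); np.savez("w14.npz",p=s["ee_pos"],r=s["eef_rot"])
print(s["ee_pos"],s["gripper_width"])
cv2.imwrite("pics/w14c.png",cv2.resize(im[90:290,200:430],None,fx=3,fy=3,interpolation=cv2.INTER_CUBIC))
cv2.imwrite("pics/scene14.png",ctrl.get_image("scene")[...,::-1])
E
```

```text
[ 0.5265 -0.1893  0.314 ] 0.09336063605013264
```

View pics/w14c.png

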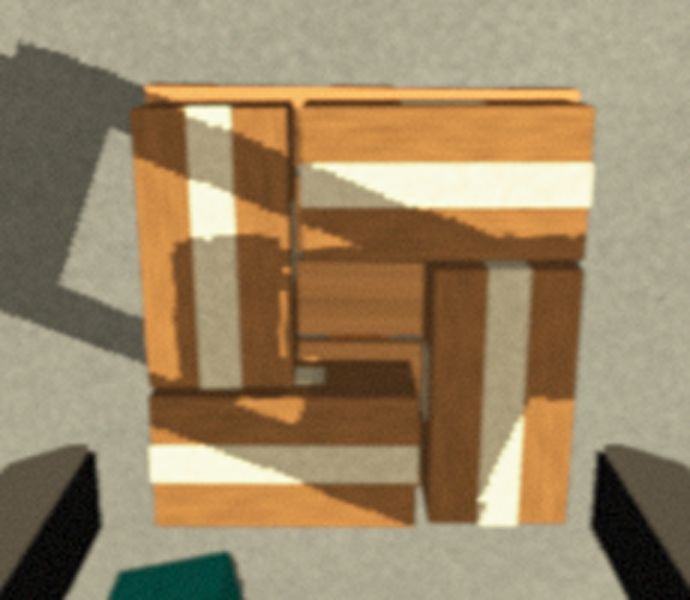

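View pics/scene14.png

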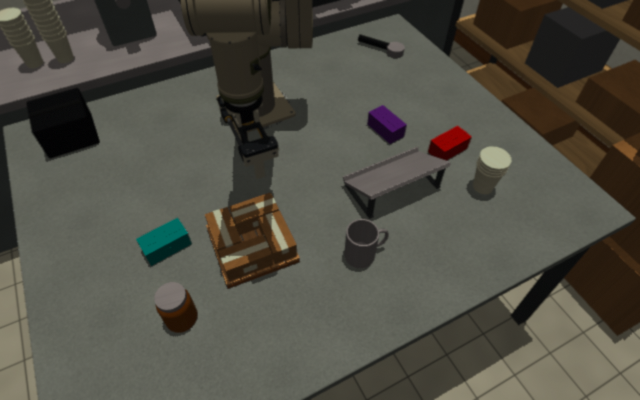

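The pinwheel is complete with all four cartons square and the middle open. I'll do one numeric check, then hand in.

```bash
python3 - <<'E'
from h import *
d=np.load("w14.npz");T=wristT(dict(ee_pos=d["p"],eef_rot=d["r"]))
f=lambda q:np.array(q,float)/3+[200,90]-.35
th=np.radians(-3.3);E=np.array([[np.cos(th),np.sin(th)],[-np.sin(th),np.cos(th)]])
Q=dict(new2=[[132,106],[291,104],[294,387],[152,389]],c4=[[300,106],[594,105],[583,261],[300,261]],new1=[[431,265],[582,265],[565,523],[428,523]],c3=[[151,395],[419,394],[414,526],[156,526]])
W={k:onz("wrist",f(q),.08,T)[:,:2]@E.T for k,q in Q.items()}
c=np.mean([w.mean(0) for w in W.values()],0)
for k,w in W.items():
    L=w-c; a=(L[1]+L[2]-L[0]-L[3]);b=(L[0]+L[1]-L[2]-L[3])
    print(k,"centre mm",(L.mean(0)*1e3).round(1),"yaw by long axis",np.degrees(np.arctan2(a[1],a[0]) if k[0]=='c' else np.arctan2(-b[0],b[1])).round(2))
print("pallet centre from corners", ((onz("wrist",f([[145,88],[580,93]]),.024,T)[:,:2]@E.T).mean(0)-[0,.1]-c)*1e3)
ctrl.job_done()
E
```

```text
new2 centre mm [-61.1  33.2] yaw by long axis 0.23
c4 centre mm [33.5 61.8] yaw by long axis 0.22
new1 centre mm [ 61.7 -32.4] yaw by long axis 0.72
c3 centre mm [-34.1 -62.5] yaw by long axis 0.2
pallet centre from corners [ 0.6709 -2.8984]
the job is handed in; nothing more can be done
```

I took both cartons off the rack, placed them top up in the two empty corners of the pallet, and handed the job in at about 28.7 s. Each was lowered until the force reading showed contact (about 5–6 N), then released.

The last wrist picture shows the pinwheel complete. Measured from it, relative to the mean of the four cartons:

| Carton | Measured centre (mm) | Intended (mm) | Yaw against the assumed pallet angle (−3.3°) |
|---|---|---|---|
| New, place1 | (61.7, -32.4) | (62, -34) | 0.7° |
| New, place2 | (-61.1, 33.2) | (-62, 34) | 0.2° |
| carton3 | (-34.1, -62.5) | (-34, -62) | 0.2° |
| carton4 | (33.5, 61.8) | (34, 62) | 0.2° |

- **Gaps:** just before set-down, place1's gap to carton4 measured about 4.5 mm. Place2's gaps to carton4 and carton3 measured about 4–5 mm. I did not measure place1's gap to carton3; it looks open and even in the picture.
- **Rest of the scene:** the pitcher, jar, cups and coloured look-alikes appear undisturbed in the last scene picture.
- **Disagreement:** the pallet centre taken from its visible corners came out about 3 mm in y from the centre of the four cartons. That is slightly more than the 2 mm calibration error. The first wrist look put the cartons' centre about 1.5 mm from the pallet's.

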